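# Log in the specimen pots with the reader wand and put the swab tubes away

## Robot

A 6-joint arm with a two-finger parallel gripper is mounted at the origin on the work surface. World frame = base frame: x ahead of the robot, y to its left, z up, the work surface at z = 0. Lengths are in mm, angles in rad, forces in N, time in s.
With the tool pointing down it reaches from about 275 to 1000 mm from the base axis. Payload 8.4 kg.
Tool frame: the origin (TCP) lies midway between the tips of the shut fingers; the grasp point (between the pads) lies 19 mm behind it; z points along the fingers, y is the line along which they close (so a half turn about z gives the same grasp; the last joint's range is limited). The gripper opens to 85 mm and grips with 20 to 120 N. Pads are 22 mm wide; open, the fingers measure 114 mm over their backs; the gripper's body (76 mm by 85 mm) begins 54 mm behind the grasp point. The pads swing forward as they close: fully open they stand 13 mm farther back than shut.
Start: joints at [1.303, 0.353, 1.633, -0, 1.155, -0.002], TCP at [164.174, 603.054, 231.281] pointing down, gripper open.
Joint ranges: [-2.63, 2.63], [-0.92, 2.1], [0.06, 2.66], [-1.3, 4.44], [0, 2.69], [-3.02, 3.02]. Speed limits (rad/s): [2.22, 2.22, 2.79, 3.14, 3.14, 3.14].

## Interface

Orientations are given as [roll, pitch, yaw] about the fixed x, y, z axes, in that order (R = Rz(yaw) Ry(pitch) Rx(roll)).
In Python, from rig import r, cams gives the robot as it stands. The module is installed in compiled form; this text tells all that it offers.
- The arm moves only by the tool send_rows, never from a script. Its argument "targets" is one flat list of numbers, 7 for each row, row after row: the shift along the tool's x, y, z in m, then the turn, a rotation vector about the tool's x, y, z in rad, then the opening, from -1 (shut) to 1 (fully open). In form: [tx, ty, tz, wx, wy, wz, fingers, tx, ty, tz, wx, wy, wz, fingers, ...]. A call has 1 to 12 rows; each row is the pose to reach, as a shift and turn from the pose commanded when the call began, along the tool's axes at that moment; what a row does not reach only later rows make up. A row lasts 1/12 s, in which the tool goes at most 41.7 mm and 7.16 degrees, less where a joint would pass 70% of its speed; a pose out of reach is approached as far as the arm can. A call with a gripper value outside its range is refused whole. The fingers move at their own pace and stop on an object; "grip_force" is the grip in N (left out, the last holds). Time passes only in rows, so rows that repeat a pose let the fingers close. It gives the time, the measured TCP pose, the force, the opening and the grip force at its end, in the units of the state.
- r.sense(): the state, without advancing time (a new reading comes with each control period).
- cams.grab_frame(name): name is "side" or "top" or "wrist"; returns a dict with "color" (480x640x3 uint8, blue, green, red), "fx", "fy", "cx", "cy" (pixels), "xyz" and "attitude" of the camera in the world. Camera axes: x right, y down, z forward; pixel columns grow to the right and rows downward; lengths in mm; the calibration is good to about 2 mm. A picture is of the moment at which its call begins. There is no depth.
- r.sign_off(): hands the job in; it is judged then, once.
The state is a dict: "clock": time; "qpos": joint angles; "qvel": joint speeds; "joint_efforts": joint torques, N m; "eef_pos": TCP position; "tcp_rot": TCP orientation; "contact_force": force on the tool from outside, world axes, zero at the start; "wrist_torque": the same for the moment, N m; "opening": opening from 0.0 (shut) to 1.0 (fully open); "grasp_force": force on a finger pad.
Only numpy, scipy, OpenCV 4.12 (cv2) and the standard library are available. Lean on these libraries where they do the work, as an engineer would, in place of code of your own. Each camera call takes 0.05 s, during which the arm holds its last target. There are 200 camera calls.

## Task

Log in this morning's specimens: pick up the reader wand and touch its brass tip lightly, for about a second each, first on the station's start contact (white ring), then on the steel tag in the middle of the lid of every pot that is there, in the order red, yellow, green, blue, and last on the end contact (black ring). Stand the wand tip-down in its grey stand, and put every swab tube that lies on the bench bottom end down, cap up, into a well of the lilac tube holder. Leave the pots standing where they are and do not disturb the other things on the bench.

Things in the scene. Friction and masses are not known exactly. Their poses are not given: they have to be found in the camera images.
- wand: reader wand: square black stick 18 x 18 mm, orange band, brass tip, 170 mm long, 80 g. Origin on its long axis 90 mm from the tip, near the centre of mass; x runs along it from tip to rear. The square grip spans x = -50 to +80 mm; ahead is a round nose (12, then 7 mm thick). Starts lying on the bench (axis 9 mm up), tip roughly towards the robot
- wand_tip (a point): the very end of the wand's rounded brass tip, 7 mm thick (x = -90 mm on the wand)
- station: the logging station, a fixed off-white block 110 (x) x 100 (y) x 34 mm high with two round brass contacts on top. Origin under its centre
- start_contact (a point): top centre of the station's START contact, the brass disc in a WHITE ring; 24 mm across, its top 38 mm above the bench
- end_contact (a point): top centre of the station's END contact, the brass disc in a BLACK ring; same size and height, 56 mm from the other
- wand_stand: the wand's stand, a fixed grey open-topped square well, outside 52 (its x) x 40 (its y) x 75 mm high, walls 4 mm, so inside 44 x 32 mm, inner floor about 4 mm above the bench; base plate 75 x 65 mm. Origin under its centre, on the bench
- tube_holder: fixed tube holder: three lilac open-topped wells in a row along its y on one steel base plate 70 (x) x 150 (y) x 3 mm. Well centres at y = -50, 0, +50 mm; each 52 (x) x 36 mm (y) outside, 75 mm high, walls 4 mm, so 44 x 28 mm inside, inner floor 4 mm above the bench. Origin under the middle well, on the bench
- pot_red: specimen pot with a red lid: white round pot 56 mm across, 54 mm high, 120 g, loose on the bench. Origin under its centre, z up. May be absent
- pot_red_tag (a point): top centre of the round steel tag, 24 mm across, in the middle of the red lid (54 mm above the pot's underside)
- pot_yellow: specimen pot with a yellow lid: white round pot 56 mm across, 54 mm high, 120 g, loose on the bench. Origin under its centre, z up. May be absent
- pot_yellow_tag (a point): top centre of the round steel tag, 24 mm across, in the middle of the yellow lid (54 mm above the pot's underside)
- pot_green: specimen pot with a green lid: white round pot 56 mm across, 54 mm high, 120 g, loose on the bench. Origin under its centre, z up. May be absent
- pot_green_tag (a point): top centre of the round steel tag, 24 mm across, in the middle of the green lid (54 mm above the pot's underside)
- pot_blue: specimen pot with a blue lid: white round pot 56 mm across, 54 mm high, 120 g, loose on the bench. Origin under its centre, z up. May be absent
- pot_blue_tag (a point): top centre of the round steel tag, 24 mm across, in the middle of the blue lid (54 mm above the pot's underside)
- tube1: swab tube: pale round tube 15 mm thick, square purple cap 16 x 16 x 30 mm long, square foot 16 x 16 x 8 mm; 125 mm long, 30 g. Origin on its long axis 60 mm from the bottom end; x runs from bottom to cap (cap from x = 35 to 65 mm). Starts lying on the bench (axis 8 mm up), bottom end roughly towards the robot. May be absent
- tube2: swab tube: pale round tube 15 mm thick, square purple cap 16 x 16 x 30 mm long, square foot 16 x 16 x 8 mm; 125 mm long, 30 g. Origin on its long axis 60 mm from the bottom end; x runs from bottom to cap (cap from x = 35 to 65 mm). Starts lying on the bench (axis 8 mm up), bottom end roughly towards the robot. May be absent
- tube3: swab tube: pale round tube 15 mm thick, square purple cap 16 x 16 x 30 mm long, square foot 16 x 16 x 8 mm; 125 mm long, 30 g. Origin on its long axis 60 mm from the bottom end; x runs from bottom to cap (cap from x = 35 to 65 mm). Starts lying on the bench (axis 8 mm up), bottom end roughly towards the robot. May be absent
- amber: bystander, leave alone: amber dropper bottle, 44 mm wide, 75 mm high. Origin under its centre
- beaker: bystander, leave alone: small clear beaker, 60 mm wide, 70 mm high. Origin under its centre
- slidebox: bystander, leave alone: blue slide box 90 x 80 x 30 mm. Origin under its centre
- stainjar: bystander, leave alone: white jar with black cap, 52 mm wide, 65 mm high. Origin under its centre
- timer: bystander, leave alone: white bench timer 60 x 60 x 22 mm. Origin under its centre
- blankbox: bystander, leave alone: small cardboard box 80 x 60 x 25 mm. Origin under its centre
Mind the look-alikes: they are no part of the job. What is shaped like the wand but pink is not meant.

How it is judged:
By the outcome, as a careful person would: the job done as asked, in the order asked, and still so for the second after the job is handed in, with the robot touching nothing.
Of pot_red, pot_yellow, pot_green, pot_blue only 2 to 4 are there at a start; the rules pass over those that are not, and their reading is None.
Of tube1, tube2, tube3 only 2 to 3 are there at a start; the rules pass over those that are not, and their reading is None.
At some moment in a run one of pot_red, pot_yellow, pot_green, pot_blue, tube1, tube2, tube3 may be knocked a few centimetres aside while the robot is not near it.
It also fails if it takes over 210 s, if anything falls off the work surface, if the arm or the gripper's body presses on something with over 40 N, if the wrist force passes 120 N, or if a joint passes its speed limit or range.

## Working session

There is one attempt and no reset: what is moved stays moved. The work goes in short steps, Python scripts to look and compute and a tool call to move; the robot and the scene stay as the last step left them, time stands still between calls to the robot, and variables do not carry over. Pictures are saved under pics/ and viewed, at most 14 in all, crops included, and the job is handed in when it is done.

Besides the shell and the picture viewer there is one more tool, called after "Emit:" as name(argument=value, ...), one argument or row to a line, values as JSON. send_rows: Moves the arm, as the interface text tells. Its arguments: {"type":"object","properties":{"targets":{"type":"array"},"grip_force":{"type":"number"}},"required":["targets"]}

```bash
mkdir -p pics; ls; python3 - <<'E'
from rig import r,cams
import cv2
print(r.sense())
for n in("top","side"):
    f=cams.grab_frame(n); cv2.imwrite(f"pics/{n}0.png",f["color"]); print(n,{k:v for k,v in f.items() if k!="color"})
E
```

```text
pics
{'clock': 0.0, 'qpos': array([ 1.30258098e+00,  3.53616366e-01,  1.63413562e+00, -2.51406688e-05,
        1.15522866e+00, -2.38900440e-03]), 'qvel': array([ 5.93356540e-04, -1.20425922e-04, -1.61357478e-04, -1.58328883e-04,
        3.76444147e-05, -8.87530148e-04]), 'joint_efforts': array([-9.00094819e-04, -6.05216074e+01, -3.42046988e+01, -2.07519824e-04,
        9.10491130e-03, -1.53880825e-05]), 'eef_pos': array([164.0641416 , 602.57951297, 230.58091013]), 'tcp_rot': array([-3.14020461e+00,  1.96707855e-05,  2.87577649e+00]), 'contact_force': array([0.39475111, 0.82253156, 0.02058575]), 'wrist_torque': array([-0.00589167, -0.02306615,  0.02332378]), 'grasp_force': 0.0, 'opening': 0.9992930825274742}
top {'fx': 433.82132612721364, 'fy': 433.82132612721364, 'cx': 322.3576735561336, 'cy': 238.4629950724043, 'xyz': array([ 369.3624969 ,   22.66129211, 1075.09990843]), 'attitude': array([-2.99162808,  0.02968399, -1.56075597])}
side {'fx': 541.6054941400988, 'fy': 541.6054941400988, 'cx': 315.95591728133013, 'cy': 236.7534360773243, 'xyz': array([-288.44603353, -702.97585127,  669.86916774]), 'attitude': array([-2.06128383,  0.01244611, -0.85340047])}
```

View pics/top0.png

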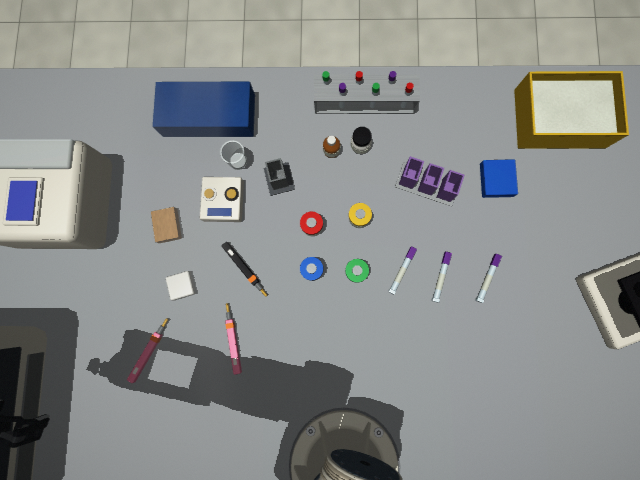

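View pics/side0.png

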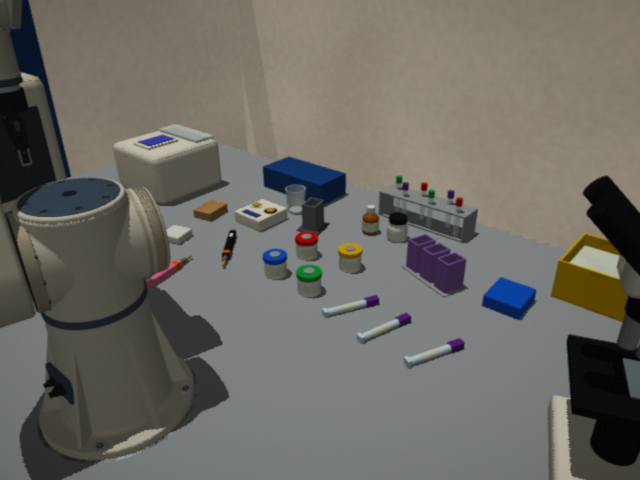

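The top view shows all four pots: red (312,223), yellow (360,214), green (357,270) and blue (312,268). There are three tubes at about (402,270), (442,276) and (489,278). The black wand runs from its rear at (227,244) to its tip at (266,295). The station is at (221,199), the stand at (279,177) and the holder at (431,180). The pink sticks are decoys. Next I'll enlarge crops of these areas.

```bash
python3 - <<'E'
import cv2
a=cv2.imread("pics/top0.png")
cv2.imwrite("pics/c1.png",cv2.resize(a[145:305,190:390],None,fx=4,fy=4-.25,interpolation=cv2.INTER_CUBIC)) if 0 else cv2.imwrite("pics/c1.png",cv2.resize(a[150:300,190:390],None,fx=4,fy=4,interpolation=cv2.INTER_CUBIC))
cv2.imwrite("pics/c2.png",cv2.resize(a[155:305,380:520],None,fx=4,fy=4,interpolation=cv2.INTER_CUBIC))
E
```

```text
(no output)
```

View pics/c1.png

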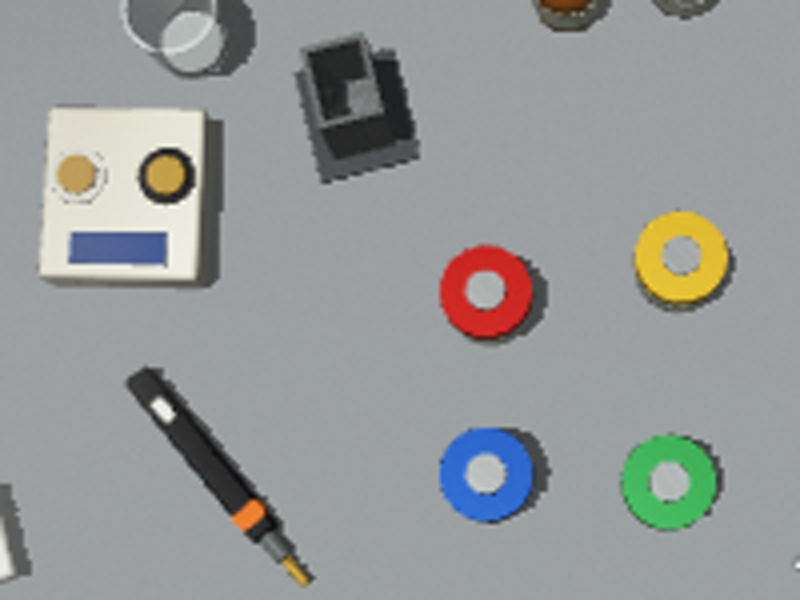

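View pics/c2.png

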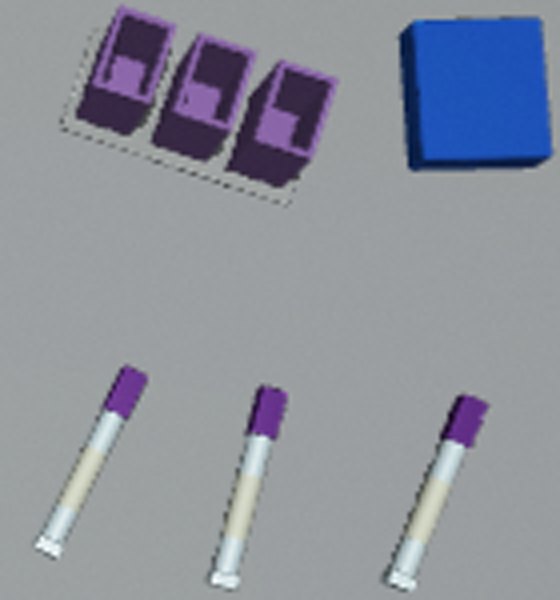

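Reading the crops (c1: u/4+190, v/4+150; c2: u/4+380, v/4+155), I get these c1 positions:
- Wand: tip (308,582), rear centre (140,376).
- Station: start contact (77,174), end contact (166,174).
- Stand: rim corners (302,52), (363,35), (383,112), (325,128).

In c2, the holder's first and third well rims and the tube ends are clear. I'll turn these into world positions.

```bash
cat > h.py <<'E'
import numpy as np, cv2, json
from scipy.spatial.transform import Rotation as R
from rig import r, cams
def ray(f,u,v,z):
    d=R.from_euler('xyz',f["attitude"]).as_matrix()@[(u-f["cx"])/f["fx"],(v-f["cy"])/f["fy"],1]
    return f["xyz"]+d*(z-f["xyz"][2])/d[2]
def blobs(f,lo,hi,z,amin=60):
    hsv=cv2.cvtColor(f["color"],cv2.COLOR_BGR2HSV)
    n,l,s,c=cv2.connectedComponentsWithStats(cv2.inRange(hsv,lo,hi))
    return [(int(s[i,4]),ray(f,*c[i],z)[:2].round(1).tolist(),c[i].round(1).tolist()) for i in range(1,n) if s[i,4]>amin]
def pose():
    s=r.sense(); return s,s["eef_pos"],R.from_euler('xyz',s["tcp_rot"])
def go(p,Rt):
    """rows numbers (m, rad) from measured pose to world pose"""
    s,p0,R0=pose(); t=R0.inv().apply(np.array(p)-p0)/1000; w=(R0.inv()*Rt).as_rotvec()
    print("shift",t.round(4),"turn",w.round(4)); return t,w
def tool(zdir,ydir):
    z=np.array(zdir,float);z/=np.linalg.norm(z);y=np.array(ydir,float);y-=z*(y@z);y/=np.linalg.norm(y)
    return R.from_matrix(np.c_[np.cross(y,z),y,z])
E
python3 - <<'E'
from h import *
f=cams.grab_frame("top")
c1=lambda u,v,z:ray(f,190+u/4,150+v/4,z)[:2].round(1)
c2=lambda u,v,z:ray(f,380+u/4,155+v/4,z)[:2].round(1)
t,b=c1(308,582,9),c1(140,376,9); d=b-t; print("wand",t,b,np.linalg.norm(d),np.arctan2(d[1],d[0]))
print("start",c1(77,174,38),"end",c1(166,174,38))
for n,p in dict(red=(486,289),yel=(682,256),grn=(670,482),blu=(487,473)).items(): print(n,c1(*p,54))
q=np.array([c1(*p,75) for p in((302,52),(363,35),(383,112),(325,128))]); print("stand",q.tolist(),q.mean(0))
for k,P in dict(w1=((120,8),(175,25),(154,104),(94,84)),w2=((199,34),(257,52),(234,130),(174,109)),w3=((281,60),(338,78),(313,158),(253,136))).items():
    q=np.array([c2(*p,75) for p in P]); print(k,q.tolist(),q.mean(0))
for a,e in(((48,548),(133,370)),((226,581),(271,389)),((402,580),(471,400))):
    a,e=c2(*a,8),c2(*e,8); d=e-a; print("tube",a,e,np.linalg.norm(d),np.arctan2(d[1],d[0]))
E
```

```text
wand [388.3 190. ] [514.9 299.1] 167.12381637576374 0.7112872211951077
start [636.9 336.4] end [637. 281.]
red [562.6  81. ]
yel [583.2 -36.3]
grn [447.7 -28.8]
blu [452.2  78.8]
stand [[703.0, 192.5], [713.7, 156.0], [665.8, 142.8], [655.9, 177.3]] [684.6  167.15]
w1 [[717.9, -153.3], [707.4, -185.7], [658.9, -172.1], [671.1, -137.1]] [ 688.825 -162.05 ]
w2 [[701.9, -199.7], [690.8, -233.5], [643.2, -218.6], [655.9, -183.8]] [ 672.95 -208.9 ]
w3 [[685.9, -247.5], [674.9, -280.5], [626.3, -264.1], [639.5, -229.6]] [ 656.65  -255.425]
tube [ 399.6 -114.8] [ 509.1 -168.5] 121.95876352275798 -0.4559469911417115
tube [ 380.8 -221.6] [ 497.8 -252.4] 120.98611490580231 -0.25740785464274546
tube [ 382.4 -326.9] [ 491.8 -373.5] 118.91139558511627 -0.40268330931023966
```

All parts are located. Next I'll move over the wand, testing on the way how far the tool can pitch outwards.

```bash
python3 - <<'E'
from h import *
a=.711;w=np.array([np.cos(a),np.sin(a),0]);y=[np.sin(a),-np.cos(a),0];Z=np.array([0,0,1])
th=np.radians(75)
go([482,271,220],tool(-Z,y))
go([482,271,220],tool(-Z*np.cos(th)+w*np.sin(th),y))
E
```

```text
shift [-0.3939 -0.2365  0.011 ] turn [-6.0000e-04  1.1000e-03  2.1648e+00]
shift [-0.3939 -0.2365  0.011 ] turn [-1.3784  0.7331  1.7954]
```

Emit:
send_rows(
  targets=[-0.394,-0.2365,0.011,0,0,1.08,1,-0.394,-0.2365,0.011,0,0,1.08,1,-0.394,-0.2365,0.011,0,0,1.08,1,-0.394,-0.2365,0.011,0,0,1.08,1,-0.394,-0.2365,0.011,0,0,1.08,1,-0.394,-0.2365,0.011,0,0,1.08,1,-0.394,-0.2365,0.011,0,0,1.08,1,-0.394,-0.2365,0.011,0,0,1.08,1,-0.394,-0.2365,0.011,0,0,1.08,1,-0.394,-0.2365,0.011,0,0,1.08,1,-0.394,-0.2365,0.011,0,0,1.08,1,-0.394,-0.2365,0.011,0,0,1.08,1],
)

```text
clock: 1.15
eef_pos: [486.2, 266.7, 220.2]
tcp_rot: [3.14, 0.002, 1.792]
contact_force: [-0.4, -0.2, 0.7]
opening: 0.999
grasp_force: 0.0
```

Emit:
send_rows(
  targets=[0,0,0,0,0,1.085,1,0,0,0,0,0,1.085,1,0,0,0,0,0,1.085,1,0,0,0,0,0,1.085,1,0,0,0,0,0,1.085,1,0,0,0,0,0,1.085,1,0,0,0,0,0,1.085,1,0,0,0,0,0,1.085,1,0,0,0,0,0,1.085,1,0,0,0,0,0,1.085,1],
)

```text
clock: 1.98
eef_pos: [481.9, 271.5, 220.1]
tcp_rot: [-3.141, 0.0, 0.707]
contact_force: [-0.4, -0.4, -0.1]
opening: 0.998
grasp_force: 0.0
```

```bash
python3 -c "
from h import *
s,p,q=pose();print(s['clock'],s['qpos'].round(4),p.round(2),q.as_matrix().round(3).tolist())"
```

```text
1.9833 [5.1030e-01 2.5360e-01 1.7997e+00 1.0000e-04 1.0888e+00 1.3739e+00] [481.9  271.47 220.08] [[0.76, 0.65, -0.0], [0.65, -0.76, -0.0], [-0.0, -0.0, -1.0]]
```

Emit:
send_rows(
  targets=[0,0,0,0,1.3,0,1,0,0,0,0,1.3,0,1,0,0,0,0,1.3,0,1,0,0,0,0,1.3,0,1,0,0,0,0,1.3,0,1,0,0,0,0,1.3,0,1,0,0,0,0,1.3,0,1,0,0,0,0,1.3,0,1,0,0,0,0,1.3,0,1,0,0,0,0,1.3,0,1,0,0,0,0,1.3,0,1,0,0,0,0,1.3,0,1],
)

```text
clock: 2.98
eef_pos: [472.8, 281.3, 217.0]
tcp_rot: [-3.049, -0.831, 0.711]
contact_force: [0.3, 0.1, -0.0]
opening: 0.999
grasp_force: 0.0
```

```bash
python3 -c "
from h import *
s,p,q=pose();print(s['clock'],s['qpos'].round(4),p.round(2),q.as_matrix().round(3).tolist())"
```

```text
2.9833 [ 0.293   0.0697  2.364   1.6882  0.3959 -0.4284] [472.76 281.29 216.96] [[0.511, 0.702, 0.497], [0.44, -0.71, 0.55], [0.738, -0.062, -0.672]]
```

Emit:
send_rows(
  targets=[0,0,0,0,0,0,1,0,0,0,0,0,0,1,0,0,0,0,0,0,1,0,0,0,0,0,0,1,0,0,0,0,0,0,1],
)

```text
clock: 3.4
eef_pos: [472.7, 281.7, 217.0]
tcp_rot: [-3.045, -0.828, 0.707]
contact_force: [0.2, -0.4, 0.1]
opening: 1.002
grasp_force: 0.0
```

```bash
python3 - <<'E'
from h import *
s,p,q=pose();print(s['clock'],s['qpos'].round(4),p.round(2),q.as_matrix().round(3).tolist())
a=.711;w=np.array([np.cos(a),np.sin(a),0]);y=[np.sin(a),-np.cos(a),0];Z=np.array([0,0,1])
th=np.radians(75)
go([482,271,220],tool(-Z*np.cos(th)+w*np.sin(th),y))
E
```

```text
3.4 [ 0.2942  0.0694  2.362   1.6766  0.3947 -0.4129] [472.75 281.73 217.  ] [[0.514, 0.701, 0.495], [0.44, -0.711, 0.549], [0.736, -0.065, -0.673]]
shift [ 0.0022  0.0139 -0.0033] turn [-0.0913  0.4809 -0.0249]
```

Emit:
send_rows(
  targets=[0.002,0.014,-0.003,-0.09,0.48,-0.025,1,0.002,0.014,-0.003,-0.09,0.48,-0.025,1,0.002,0.014,-0.003,-0.09,0.48,-0.025,1,0.002,0.014,-0.003,-0.09,0.48,-0.025,1,0.002,0.014,-0.003,-0.09,0.48,-0.025,1,0.002,0.014,-0.003,-0.09,0.48,-0.025,1,0.002,0.014,-0.003,-0.09,0.48,-0.025,1,0.002,0.014,-0.003,-0.09,0.48,-0.025,1,0.002,0.014,-0.003,-0.09,0.48,-0.025,1,0.002,0.014,-0.003,-0.09,0.48,-0.025,1],
)

```text
clock: 4.23
eef_pos: [482.1, 271.5, 219.3]
tcp_rot: [-3.133, -1.307, 0.705]
contact_force: [-0.3, -0.2, 0.3]
opening: 0.998
grasp_force: 0.0
```

```bash
python3 - <<'E'
from h import *
from scipy.optimize import least_squares
s,p,q=pose();print(s['clock'],s['qpos'].round(4),p.round(2),q.as_matrix().round(3).tolist())
# fit a simple 6R model: z-y-y-z-y-z
D=[([1.30258,.353616,1.634136,0,1.155229,-.002389],[164.064,602.580,230.581]),([.5103,.2536,1.7997,.0001,1.0888,1.3739],[481.9,271.47,220.08]),([.293,.0697,2.364,1.6882,.3959,-.4284],[472.76,281.29,216.96]),(s['qpos'],p)]
def fk(q,k):
    h,a1,L2,a3,L3,Lt=k
    R1=R.from_rotvec([0,0,q[0]]);R2=R1*R.from_rotvec([0,q[1],0]);R3=R2*R.from_rotvec([0,q[2],0]);R6=R3*R.from_euler('ZYZ',[q[3],q[4],q[5]])
    return R1.apply([a1,0,h])+R2.apply([0,0,L2])+R3.apply([a3,0,L3])+R6.apply([0,0,Lt]),R6
S=least_squares(lambda k:np.concatenate([fk(q,k)[0]-p for q,p in D]+[1e-3*(k-np.array([400,0,450,0,450,250]))]),[400,0,450,0,450,250])
print(S.x.round(1),S.fun.round(2)); print(fk(s['qpos'],S.x)[1].as_matrix().round(3).tolist())
E
```

```text
4.2333 [ 0.2255  0.4469  2.5912  2.6372  1.2162 -1.5166] [482.05 271.46 219.3 ] [[0.199, 0.654, 0.73], [0.169, -0.756, 0.632], [0.965, -0.002, -0.261]]
[295.3  -5.1 572.4  58.6 498.6 346.1] [ 1.5  -0.16  0.07  0.45 -1.44 -0.07  0.14 -0.16 -0.01 -0.03  0.05  0.01
 -0.1  -0.01  0.12  0.06  0.05  0.1 ]
[[-0.654, 0.199, 0.73], [0.756, 0.169, 0.632], [0.002, 0.965, -0.261]]
```

Pitching past the wrist singularity works. Next I'll check reach for the touches and placings with a slightly back-tilted grasp.

```bash
cat >> h.py <<'E'
from scipy.optimize import least_squares
K=[295.3,-5.1,572.4,58.6,498.6,346.1]
LO=np.array([-2.63,-.92,.06,-1.3,0,-3.02]);HI=np.array([2.63,2.1,2.66,4.44,2.69,3.02])
def fk(q,k=K):
    h,a1,L2,a3,L3,Lt=k
    R1=R.from_rotvec([0,0,q[0]]);R2=R1*R.from_rotvec([0,q[1],0]);R3=R2*R.from_rotvec([0,q[2],0]);R6=R3*R.from_euler('ZYZ',[q[3],q[4],q[5]])
    # tool y is radial at q6=0
    return R1.apply([a1,0,h])+R2.apply([0,0,L2])+R3.apply([a3,0,L3])+R6.apply([0,0,Lt]),R6*R.from_rotvec([0,0,np.pi/2])
def ik(p,Rt,q0):
    g=lambda q:np.r_[(fk(q)[0]-p)/300,(fk(q)[1].inv()*Rt).as_rotvec()]
    S=least_squares(g,np.clip(q0,LO+1e-3,HI-1e-3),bounds=(LO,HI)); return S.x,np.abs(S.fun).max()
def stick(tip,f,e,th,L,d=0):
    """tool pose: stick tip at tip, stick axis elevation e along heading f, grasp tilt th, L from tip to grasp"""
    f,e,th=f,np.radians(e),np.radians(th);F=np.array([np.cos(f),np.sin(f),0]);Z=np.array([0,0,1.])
    w=np.sin(e)*Z+np.cos(e)*F; z=-np.cos(e-th)*Z+np.sin(e-th)*F
    return np.array(tip)+L*w+d*z, tool(z,[F[1],-F[0],0])
E
python3 - <<'E'
from h import *
s,p,q=pose();a,b=fk(s['qpos']);print((a-p).round(1),(b.inv()*q).as_rotvec().round(3))
T=dict(start=(637,336,38),red=(562.6,81,54),yel=(583,-36,54),grn=(448,-29,54),blu=(452,79,54),end=(637,281,38))
for n,t in T.items():
  for e in(90,75,60):
    o=[]
    for df in(-40,-20,0,20,40):
        f=np.arctan2(t[1],t[0])+np.radians(df); x,er=ik(*stick(t,f,e,20,125),[.2,.45,2.2,2.6,1.2,-1.5]); o.append("ok" if er<2e-3 else "%.2f"%er)
        if er<2e-3 and e==75: o[-1]=str(x.round(1).tolist())
    print(n,e,o)
E
```

```text
[-0.  0.  0.] [0. 0. 0.]
start 90 ['0.01', 'ok', 'ok', 'ok', 'ok']
start 75 ['0.09', '[0.7, 0.5, 2.1, 4.1, 0.5, -2.2]', '[0.5, 0.5, 2.1, 3.1, 0.4, -1.6]', '[0.3, 0.5, 2.1, 2.1, 0.5, -1.0]', '[0.2, 0.5, 1.9, 1.6, 0.8, -0.7]']
start 60 ['0.17', '0.09', 'ok', 'ok', 'ok']
red 90 ['0.05', 'ok', 'ok', 'ok', 'ok']
red 75 ['0.08', '[0.4, 0.3, 2.4, 4.1, 0.6, -2.0]', '[0.1, 0.3, 2.4, 3.1, 0.5, -1.6]', '[-0.1, 0.3, 2.4, 2.2, 0.6, -1.1]', '[-0.3, 0.4, 2.2, 1.6, 0.8, -0.9]']
red 60 ['0.14', '0.05', 'ok', 'ok', 'ok']
yel 90 ['0.04', 'ok', 'ok', 'ok', 'ok']
yel 75 ['0.08', '[0.2, 0.3, 2.3, 4.1, 0.6, -2.1]', '[-0.1, 0.3, 2.4, 3.1, 0.5, -1.6]', '[-0.3, 0.3, 2.3, 2.2, 0.6, -1.1]', '[-0.5, 0.4, 2.2, 1.6, 0.8, -0.9]']
yel 60 ['0.15', '0.06', 'ok', 'ok', 'ok']
grn 90 ['0.11', '0.03', '0.16', '0.03', 'ok']
grn 75 ['0.09', '[0.3, 0.2, 2.6, 4.1, 0.7, -2.0]', '[-0.1, 0.1, 2.6, 3.1, 0.6, -1.6]', '[-0.4, 0.2, 2.6, 2.1, 0.7, -1.2]', '[-0.6, 0.3, 2.4, 1.5, 0.9, -1.0]']
grn 60 ['0.13', '0.03', 'ok', 'ok', 'ok']
blu 90 ['0.10', '0.02', '0.15', '0.02', 'ok']
blu 75 ['0.09', '[0.5, 0.2, 2.6, 4.1, 0.7, -2.0]', '[0.2, 0.2, 2.6, 3.1, 0.6, -1.6]', '[-0.2, 0.2, 2.6, 2.2, 0.7, -1.2]', '[-0.4, 0.3, 2.4, 1.6, 0.9, -1.0]']
blu 60 ['0.13', '0.03', 'ok', 'ok', 'ok']
end 90 ['0.01', 'ok', 'ok', 'ok', 'ok']
end 75 ['0.08', '[0.6, 0.5, 2.1, 4.1, 0.5, -2.1]', '[0.4, 0.4, 2.2, 3.1, 0.4, -1.6]', '[0.2, 0.5, 2.1, 2.2, 0.5, -1.0]', '[0.1, 0.5, 2.0, 1.6, 0.8, -0.8]']
end 60 ['0.17', '0.08', 'ok', 'ok', 'ok']
```

```bash
python3 - <<'E'
from h import *
T=dict(start=(637,336,38),red=(562.6,81,54),yel=(583,-36,54),grn=(448,-29,54),blu=(452,79,54),end=(637,281,38),stand=(685,167,10),standup=(685,167,90))
for f in(.8,.9):
  for e in(90,80):
    for n,t in T.items():
        x,er=ik(*stick(t,f,e,20,125),[.0,.4,2.2,1.6,.9,-1]);print(f,e,n,x.round(2),round(er,3))
F=stick((387.1,189.1,9),.711,0,20,125)
go([481.7,270.7,150],F[1]); go([481.7,270.7,7],F[1])
E
```

```text
0.8 90 start [ 0.25  0.59  2.21  2.48  0.94 -1.35] 0.0
0.8 90 red [-0.43  0.52  2.33  1.8   1.14 -1.27] 0.0
0.8 90 yel [-0.65  0.57  2.17  1.54  1.2  -1.13] 0.0
0.8 90 grn [-0.87  0.51  2.38  1.38  1.26 -1.3 ] 0.0
0.8 90 blu [-0.6   0.49  2.52  1.69  1.2  -1.43] 0.0
0.8 90 end [ 0.12  0.58  2.23  2.35  0.98 -1.33] 0.0
0.8 90 stand [-0.14  0.67  2.13  2.06  1.04 -1.25] 0.0
0.8 90 standup [-0.14  0.5   2.13  1.96  0.97 -1.07] 0.0
0.8 80 start [ 0.3   0.5   2.13  2.36  0.63 -1.16] 0.0
0.8 80 red [-0.31  0.4   2.28  1.73  0.9  -1.04] 0.0
0.8 80 yel [-0.54  0.46  2.14  1.47  1.01 -0.94] 0.0
0.8 80 grn [-0.73  0.36  2.37  1.38  1.08 -1.1 ] 0.0
0.8 80 blu [-0.44  0.32  2.48  1.69  0.97 -1.18] 0.0
0.8 80 end [ 0.18  0.49  2.15  2.22  0.68 -1.12] 0.0
0.8 80 stand [-0.07  0.58  2.07  1.95  0.79 -1.04] 0.0
0.8 80 standup [-0.07  0.43  2.05  1.77  0.74 -0.8 ] 0.0
0.9 90 start [ 0.18  0.6   2.17  2.29  0.96 -1.28] 0.0
0.9 90 red [-0.45  0.54  2.26  1.66  1.17 -1.21] 0.0
0.9 90 yel [-0.65  0.59  2.1   1.43  1.25 -1.09] 0.0
0.9 90 grn [-0.86  0.53  2.31  1.29  1.29 -1.26] 0.0
0.9 90 blu [-0.61  0.5   2.45  1.56  1.22 -1.37] 0.0
0.9 90 end [ 0.06  0.6   2.19  2.16  1.   -1.26] 0.0
0.9 90 stand [-0.18  0.69  2.07  1.9   1.07 -1.18] 0.0
0.9 90 standup [-0.18  0.53  2.07  1.81  1.02 -1.01] 0.0
0.9 80 start [ 0.25  0.51  2.1   2.15  0.68 -1.06] 0.0
0.9 80 red [-0.34  0.42  2.23  1.59  0.96 -0.99] 0.0
0.9 80 yel [-0.55  0.49  2.08  1.36  1.08 -0.91] 0.0
0.9 80 grn [-0.73  0.38  2.32  1.28  1.13 -1.08] 0.0
0.9 80 blu [-0.46  0.34  2.43  1.55  1.01 -1.13] 0.0
0.9 80 end [ 0.14  0.51  2.12  2.03  0.73 -1.03] 0.0
0.9 80 stand [-0.1   0.6   2.02  1.78  0.84 -0.98] 0.0
0.9 80 standup [-0.1   0.45  2.01  1.64  0.82 -0.76] 0.0
shift [-0.0671  0.0005  0.0173] turn [-3.6000e-03 -1.6562e+00  1.3000e-03]
shift [-0.2052  0.0008  0.0546] turn [-3.6000e-03 -1.6562e+00  1.3000e-03]
```

Emit:
send_rows(
  targets=[-0.067,0,0.017,0,-0.83,0,1,-0.067,0,0.017,0,-0.83,0,1,-0.067,0,0.017,0,-0.83,0,1,-0.067,0,0.017,0,-0.83,0,1,-0.067,0,0.017,0,-0.83,0,1,-0.067,0,0.017,0,-0.83,0,1,-0.067,0,0.017,0,-0.83,0,1,-0.067,0,0.017,0,-0.83,0,1,-0.067,0,0.017,0,-0.83,0,1,-0.067,0,0.017,0,-0.83,0,1,-0.067,0,0.017,0,-0.83,0,1,-0.067,0,0.017,0,-0.83,0,1],
)

```text
clock: 5.23
eef_pos: [469.4, 282.3, 148.7]
tcp_rot: [-3.064, -0.586, 0.713]
contact_force: [-0.1, -0.5, -1.0]
opening: 1.0
grasp_force: 0.0
```

Emit:
send_rows(
  targets=[0,0,0,0,-0.826,0,1,0,0,0,0,-0.826,0,1,0,0,0,0,-0.826,0,1,0,0,0,0,-0.826,0,1,0,0,0,0,-0.826,0,1,0,0,0,0,-0.826,0,1,0,0,0,0,-0.826,0,1,0,0,0,0,-0.826,0,1,0,0,0,0,-0.826,0,1,0,0,0,0,-0.826,0,1],
)

```text
clock: 6.07
eef_pos: [470.4, 284.8, 147.0]
tcp_rot: [-3.074, 0.237, 0.775]
contact_force: [0.1, 0.2, 0.1]
opening: 1.001
grasp_force: 0.0
```

```bash
python3 - <<'E'
from h import *
s,p,q=pose();print(s['clock'],s['qpos'].round(4),p.round(2))
F=stick((387.1,189.1,9),.711,0,20,125)
go([481.7,270.7,35],F[1]);go([481.7,270.7,7],F[1])
E
```

```text
6.0667 [0.5353 0.4641 1.6941 0.0109 1.2294 1.3344] [470.41 284.82 147.02]
shift [0.0245 0.0254 0.1078] turn [-0.0493 -0.1101  0.0649]
shift [0.0311 0.0272 0.135 ] turn [-0.0493 -0.1101  0.0649]
```

Emit:
send_rows(
  targets=[0.0245,0.0254,0.108,-0.05,-0.11,0.065,1,0.0245,0.0254,0.108,-0.05,-0.11,0.065,1,0.0245,0.0254,0.108,-0.05,-0.11,0.065,1,0.0245,0.0254,0.108,-0.05,-0.11,0.065,1,0.0245,0.0254,0.108,-0.05,-0.11,0.065,1],
)

```text
clock: 6.48
eef_pos: [477.3, 267.9, 33.8]
tcp_rot: [-3.139, 0.353, 0.711]
contact_force: [-0.7, -0.2, 1.4]
opening: 1.005
grasp_force: 0.0
```

```bash
python3 - <<'E'
from h import *
F=stick((387.1,189.1,9),.711,0,20,125)
go([481.7,270.7,7.5],F[1])
f=cams.grab_frame("wrist"); cv2.imwrite("pics/w1.png",f["color"])
E
```

```text
shift [0.0139 0.0009 0.0229] turn [-0.003   0.0039  0.    ]
```

View pics/w1.png

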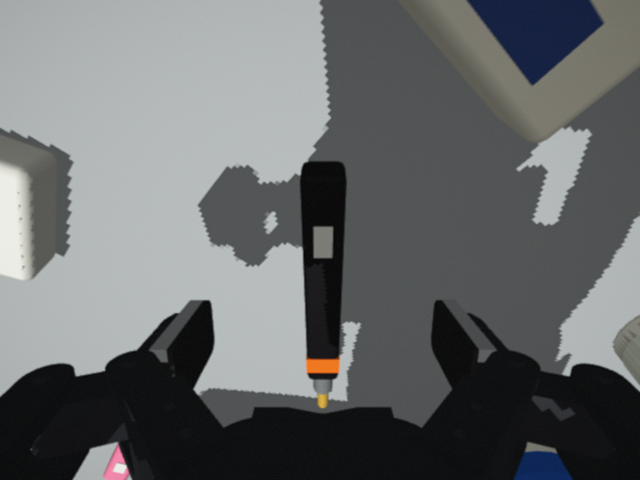

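The wrist view shows the wand centred between the pads (323,270) and aligned with the tool. I'll descend and grip.

Emit:
send_rows(
  targets=[0.014,0.001,0.023,-0.003,0.004,0,1,0.014,0.001,0.023,-0.003,0.004,0,1,0.014,0.001,0.023,-0.003,0.004,0,1,0.014,0.001,0.023,-0.003,0.004,0,-1,0.014,0.001,0.023,-0.003,0.004,0,-1,0.014,0.001,0.023,-0.003,0.004,0,-1,0.014,0.001,0.023,-0.003,0.004,0,-1,0.014,0.001,0.023,-0.003,0.004,0,-1,0.014,0.001,0.023,-0.003,0.004,0,-1,0.014,0.001,0.023,-0.003,0.004,0,-1],
  grip_force=60,
)

```text
clock: 7.37
eef_pos: [482.1, 271.4, 7.2]
tcp_rot: [-3.141, 0.35, 0.712]
contact_force: [0.0, 0.8, 5.8]
opening: 0.193
grasp_force: 60.2
```

Emit:
send_rows(
  targets=[0,0,0,0,0,0,-1,0,0,0,0,0,0,-1,0,0,0,0,0,0,-1,0,0,0,0,0,0,-1],
)

```text
clock: 7.7
eef_pos: [482.1, 271.4, 7.2]
tcp_rot: [-3.141, 0.35, 0.712]
contact_force: [0.3, 1.4, 5.3]
opening: 0.188
grasp_force: 60.2
```

```bash
python3 - <<'E'
from h import *
s,p,q=pose();print(s['clock'],p.round(1),s['opening'],s['grasp_force'])
F=stick((387.1,189.1,9),.711,0,20,125)
go(p+[0,0,190],q)
E
```

```text
7.7 [482.1 271.4   7.2] 0.18831678218985692 60.20728826522827
shift [-6.520e-02 -1.000e-04 -1.785e-01] turn [0. 0. 0.]
```

Emit:
send_rows(
  targets=[-0.01,0,-0.028,0,0,0,-1,-0.035,0,-0.095,0,0,0,-1,-0.065,0,-0.178,0,0,0,-1,-0.065,0,-0.178,0,0,0,-1,-0.065,0,-0.178,0,0,0,-1,-0.065,0,-0.178,0,0,0,-1,-0.065,0,-0.178,0,0,0,-1],
)

```text
clock: 8.28
eef_pos: [482.9, 271.8, 198.0]
tcp_rot: [3.141, 0.346, 0.712]
contact_force: [-0.5, -0.2, -1.7]
opening: 0.191
grasp_force: 59.4
```

```bash
python3 - <<'E'
from h import *
s,p,q=pose();print(s['clock'],p.round(1),s['opening'],s['grasp_force'])
P=stick((0,0,0),.8,45,20,125)[1]; go([500,270,220],P)
print((P.inv()*stick((0,0,0),.8,90,20,125)[1]).as_rotvec())
E
```

```text
8.2833 [482.9 271.8 198. ] 0.19082913125172482 59.446004033088684
shift [ 0.0036  0.0125 -0.0247] turn [ 0.0042  0.782  -0.0901]
[1.13927995e-16 7.85398163e-01 1.42409994e-16]
```

Emit:
send_rows(
  targets=[0.0036,0.0125,-0.025,0.004,0.782,-0.09,-1,0.0036,0.0125,-0.025,0.004,0.782,-0.09,-1,0.0036,0.0125,-0.025,0.004,0.782,-0.09,-1,0.0036,0.0125,-0.025,0.004,0.782,-0.09,-1,0.0036,0.0125,-0.025,0.004,0.782,-0.09,-1,0.0036,0.0125,-0.025,0.004,0.782,-0.09,-1,0.0036,0.0125,-0.025,0.004,0.782,-0.09,-1,0.0036,0.0125,-0.025,0.004,0.782,-0.09,-1,0.0036,0.0125,-0.025,0.004,0.782,-0.09,-1,0.0036,0.0125,-0.025,0.004,0.782,-0.09,-1],
)

```text
clock: 9.12
eef_pos: [499.6, 269.7, 217.9]
tcp_rot: [-3.14, -0.43, 0.799]
contact_force: [0.1, -0.5, -0.6]
opening: 0.186
grasp_force: 59.4
```

Emit:
send_rows(
  targets=[0,0,0,0,0.785,0,-1,0,0,0,0,0.785,0,-1,0,0,0,0,0.785,0,-1,0,0,0,0,0.785,0,-1,0,0,0,0,0.785,0,-1,0,0,0,0,0.785,0,-1,0,0,0,0,0.785,0,-1,0,0,0,0,0.785,0,-1,0,0,0,0,0.785,0,-1,0,0,0,0,0.785,0,-1],
)

```text
clock: 9.95
eef_pos: [496.2, 275.7, 217.3]
tcp_rot: [-3.061, -0.994, 0.783]
contact_force: [-0.8, 2.0, -1.4]
opening: 0.192
grasp_force: 59.4
```

```bash
python3 - <<'E'
from h import *
s,p,q=pose();print(s['clock'],s['qpos'].round(2),p.round(1),s['opening'],s['grasp_force'])
P=stick((637,336,63),.8,90,20,125); go(*P); print(P[0])
E
```

```text
9.95 [ 0.17  0.18  2.4   2.    0.64 -0.9 ] [496.2 275.7 217.3] 0.19210565898228704 59.36591684818268
shift [0.0531 0.0671 0.1304] turn [-0.0642  0.2271 -0.0169]
[637. 336. 188.]
```

Emit:
send_rows(
  targets=[0.053,0.067,0.13,-0.064,0.227,-0.017,-1,0.053,0.067,0.13,-0.064,0.227,-0.017,-1,0.053,0.067,0.13,-0.064,0.227,-0.017,-1,0.053,0.067,0.13,-0.064,0.227,-0.017,-1,0.053,0.067,0.13,-0.064,0.227,-0.017,-1,0.053,0.067,0.13,-0.064,0.227,-0.017,-1,0.053,0.067,0.13,-0.064,0.227,-0.017,-1,0.053,0.067,0.13,-0.064,0.227,-0.017,-1],
)

```text
clock: 10.62
eef_pos: [633.8, 335.5, 185.6]
tcp_rot: [-3.134, -1.216, 0.794]
contact_force: [-0.6, 0.2, 0.6]
opening: 0.19
grasp_force: 59.4
```

```bash
python3 - <<'E'
from h import *
s,p,q=pose();print(s['clock'],s['qpos'].round(2),p.round(1),q.as_matrix().round(3).tolist(),s['contact_force'])
go(*stick((637,336,63),.8,90,20,125))
f=cams.grab_frame("side");c=f["color"]; cv2.imwrite("pics/s1.png",cv2.resize(c[130:280,190:390],None,fx=4,fy=4,interpolation=cv2.INTER_CUBIC))
f=cams.grab_frame("wrist"); cv2.imwrite("pics/w2.png",f["color"])
E
```

```text
10.6167 [ 0.25  0.53  2.22  2.45  0.89 -1.3 ] [633.8 335.5 185.6] [[0.244, 0.718, 0.652], [0.248, -0.696, 0.674], [0.938, -0.003, -0.347]] [-0.57431139  0.22989738  0.64251782]
shift [0.0031 0.0019 0.0016] turn [-0.0022  0.0058 -0.0022]
```

View pics/s1.png

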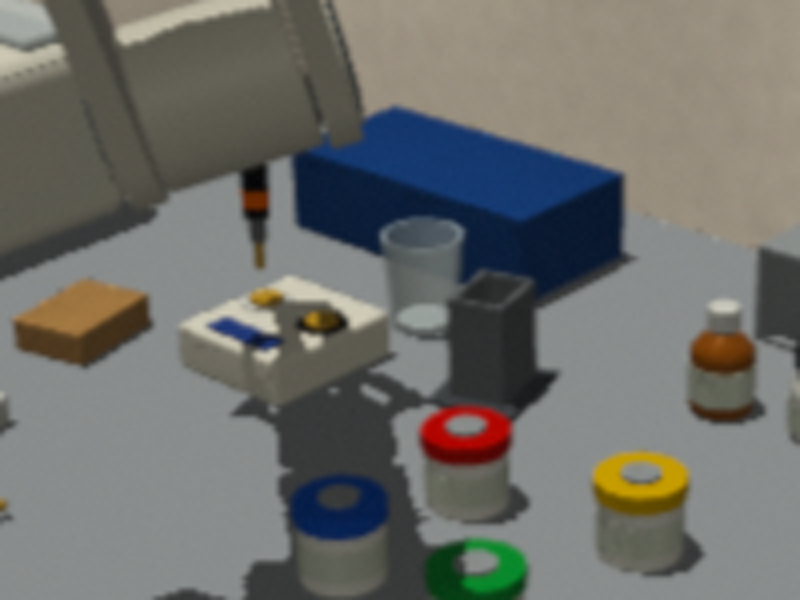

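The side view shows the wand nearly vertical. Its tip is at crop (260,268) and the start contact is below it at (267,297). I'll check this against the expected projection.

```bash
cat >> h.py <<'E'
def proj(f,P):
    c=R.from_euler('xyz',f["attitude"]).inv().apply(np.array(P)-f["xyz"]); return np.array([f["fx"]*c[0]/c[2]+f["cx"],f["fy"]*c[1]/c[2]+f["cy"]])
E
python3 - <<'E'
from h import *
s,p,q=pose(); f=cams.grab_frame("side")
th=np.radians(20); w=q.apply([np.cos(th),0,-np.sin(th)]); print(w.round(3))
tip=p-125*w; print(tip.round(1)); pr=lambda P:((proj(f,P)-[190,130])*4).round(0)
print("tip",pr(tip),pr(tip+[10,0,0]),pr(tip+[0,10,0]),pr(tip+[0,0,10]),"contact",pr([637,336.4,38]),pr([637,281,38]))
f=cams.grab_frame("wrist"); print(proj(f,tip),proj(f,tip-[0,0,25]))
E
```

```text
[0.005 0.002 1.   ]
[633.  334.8  61.3]
tip [261. 269.] [271. 264.] [251. 265.] [260. 256.] contact [265. 297.] [321. 318.]
[324.89499408 453.61173575] [324.82888279 471.57223912]
```

View pics/w2.png

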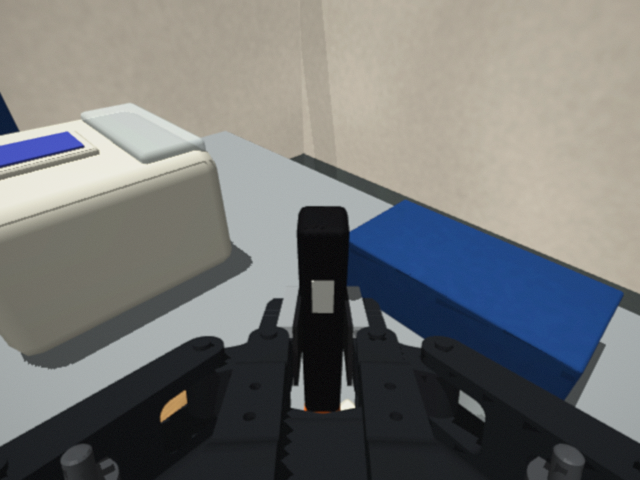

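The wrist view shows the wand straight in the grip, and the tip projection agrees to within a pixel. I'll approach to 4 mm above the start contact.

```bash
cat >> h.py <<'E'
OFF=0.0
def tipgo(x,y,z,L=125,f=.8,e=90,th=20):
    s,p,q=pose(); t=np.radians(th); w=q.apply([np.cos(t),0,-np.sin(t)]); tip=p-L*w
    print(round(s['clock'],2),"tip",tip.round(1),"F",s['contact_force'].round(1),"open",round(s['opening'],3),round(s['grasp_force'],1)); go(*stick((x,y,z),f,e,th,L))
E
python3 -c "
from h import *
tipgo(637,336.4,42)
print(pose()[2].inv().apply([0,0,-1]).round(3))"
```

```text
10.82 tip [633.3 334.6  61.7] F [-1.  -0.  -0.2] open 0.186 59.4
shift [-0.0173  0.0012  0.0098] turn [-0.0008  0.0049 -0.0018]
[-0.938  0.002  0.347]
```

Emit:
send_rows(
  targets=[-0.017,0.0012,0.0098,-0.001,0.005,-0.002,-1,-0.017,0.0012,0.0098,-0.001,0.005,-0.002,-1,-0.017,0.0012,0.0098,-0.001,0.005,-0.002,-1,-0.017,0.0012,0.0098,-0.001,0.005,-0.002,-1],
)

```text
clock: 11.15
eef_pos: [637.5, 336.5, 167.4]
tcp_rot: [-3.141, -1.222, 0.799]
contact_force: [-0.0, -1.1, -0.7]
opening: 0.191
grasp_force: 59.4
```

```bash
python3 -c "
from h import *
tipgo(637,336.4,39)"
```

```text
11.15 tip [637.5 336.5  42.4] F [-0.  -1.1 -0.7] open 0.191 59.4
shift [-0.0033 -0.0002  0.0008] turn [ 0.0002 -0.     -0.0002]
```

Now I'll step down in small moves, watching the force.

Emit:
send_rows(
  targets=[-0.0025,0,0.001,0,0,0,-1,-0.0025,0,0.001,0,0,0,-1,-0.0025,0,0.001,0,0,0,-1],
)

```text
clock: 11.4
eef_pos: [637.7, 336.7, 164.7]
tcp_rot: [3.14, -1.222, 0.801]
contact_force: [-0.3, 0.4, -1.1]
opening: 0.188
grasp_force: 59.4
```

Emit:
send_rows(
  targets=[-0.001,0,0.0003,0,0,0,-1,-0.001,0,0.0003,0,0,0,-1],
)

```text
clock: 11.57
eef_pos: [637.7, 336.6, 163.3]
tcp_rot: [3.141, -1.222, 0.801]
contact_force: [-0.3, 0.1, -0.8]
opening: 0.191
grasp_force: 59.4
```

Emit:
send_rows(
  targets=[-0.001,0,0.0003,0,0,0,-1,-0.001,0,0.0003,0,0,0,-1],
)

```text
clock: 11.73
eef_pos: [637.6, 336.5, 162.0]
tcp_rot: [3.141, -1.222, 0.8]
contact_force: [-1.0, 0.0, -0.4]
opening: 0.19
grasp_force: 59.4
```

Emit:
send_rows(
  targets=[-0.001,0,0.0003,0,0,0,-1,-0.001,0,0.0003,0,0,0,-1],
)

```text
clock: 11.9
eef_pos: [637.7, 336.6, 161.1]
tcp_rot: [3.141, -1.222, 0.801]
contact_force: [-0.5, -0.4, 0.3]
opening: 0.19
grasp_force: 59.4
```

Emit:
send_rows(
  targets=[-0.0005,0,0.0002,0,0,0,-1,-0.0005,0,0.0002,0,0,0,-1],
)

```text
clock: 12.07
eef_pos: [637.8, 336.7, 161.0]
tcp_rot: [3.14, -1.223, 0.801]
contact_force: [-1.2, 0.7, 2.3]
opening: 0.194
grasp_force: 59.6
```

Contact shows 2.3 N at TCP z 161, so the effective length is 123 mm. I'll hold for a second and then lift.

Emit:
send_rows(
  targets=[-0.0003,0,0.0001,0,0,0,-1,-0.0003,0,0.0001,0,0,0,-1,-0.0003,0,0.0001,0,0,0,-1,-0.0003,0,0.0001,0,0,0,-1,-0.0003,0,0.0001,0,0,0,-1,-0.0003,0,0.0001,0,0,0,-1,-0.0003,0,0.0001,0,0,0,-1,-0.0003,0,0.0001,0,0,0,-1,-0.0003,0,0.0001,0,0,0,-1,-0.0003,0,0.0001,0,0,0,-1,-0.0003,0,0.0001,0,0,0,-1],
)

```text
clock: 12.98
eef_pos: [637.8, 336.7, 160.8]
tcp_rot: [3.14, -1.223, 0.801]
contact_force: [-0.3, -0.2, 5.9]
opening: 0.188
grasp_force: 59.7
```

Emit:
send_rows(
  targets=[0.056,0,-0.021,0,0,0,-1,0.056,0,-0.021,0,0,0,-1,0.056,0,-0.021,0,0,0,-1,0.056,0,-0.021,0,0,0,-1],
)

```text
clock: 13.32
eef_pos: [637.2, 336.0, 220.4]
tcp_rot: [3.137, -1.222, 0.803]
contact_force: [-0.3, -0.3, -1.0]
opening: 0.196
grasp_force: 59.5
```

```bash
cat >> h.py <<'E'
def lids(f,z=50):
    for n,lo,hi in(("red",(0,150,60),(8,255,255)),("yel",(20,120,80),(32,255,255)),("grn",(50,100,50),(80,255,255)),("blu",(104,130,70),(116,255,255))):
        print(n,[b for b in blobs(f,lo,hi,54) if b[0]<700])
E
python3 -c "
from h import *
lids(cams.grab_frame('top'))
tipgo(562.6,81,100,L=123)"
```

```text
red [(329, [561.2, 81.6], [311.2, 222.8])]
yel [(348, [582.8, -34.8], [359.9, 214.2])]
grn [(61, [906.8, -74.5], [375.4, 87.4]), (350, [448.8, -27.3], [356.8, 270.0])]
blu []
13.37 tip [636.7 335.7  96.3] F [ 0.1 -0.4 -0.8] open 0.189 59.5
shift [-0.0771  0.1244 -0.2214] turn [0.0006 0.0014 0.0004]
```

Emit:
send_rows(
  targets=[-0.077,0.1244,-0.2214,0,0,0,-1,-0.077,0.1244,-0.2214,0,0,0,-1,-0.077,0.1244,-0.2214,0,0,0,-1,-0.077,0.1244,-0.2214,0,0,0,-1,-0.077,0.1244,-0.2214,0,0,0,-1,-0.077,0.1244,-0.2214,0,0,0,-1,-0.077,0.1244,-0.2214,0,0,0,-1,-0.077,0.1244,-0.2214,0,0,0,-1,-0.077,0.1244,-0.2214,0,0,0,-1,-0.077,0.1244,-0.2214,0,0,0,-1],
)

```text
clock: 14.2
eef_pos: [562.8, 81.8, 222.6]
tcp_rot: [-3.138, -1.221, 0.796]
contact_force: [-0.5, 0.3, -1.4]
opening: 0.187
grasp_force: 59.5
```

```bash
python3 -c "
from h import *
for n in('top','side'):
  f=cams.grab_frame(n);lids(f)
tipgo(562,81.3,57,L=123)"
```

```text
red [(71, [572.3, 65.5], [318.0, 218.3]), (84, [556.0, 99.5], [303.7, 224.9])]
yel [(75, [633.3, 278.3], [230.9, 193.3]), (210, [585.9, -44.3], [363.9, 212.9])]
grn [(61, [906.8, -74.5], [375.4, 87.4]), (80, [434.3, -14.3], [351.3, 276.2])]
blu [(328, [452.0, 80.5], [311.0, 268.4])]
red [(228, [552.4, 72.9], [305.9, 238.8])]
yel [(268, [573.8, -44.1], [349.9, 250.8])]
grn [(310, [439.5, -36.9], [308.7, 273.5])]
blu [(263, [442.7, 69.4], [274.5, 256.9])]
14.3 tip [562.6  82.7 100. ] F [-0.6 -0.5 -0.7] open 0.192 59.5
shift [-0.0409  0.0005  0.0133] turn [-0.0016  0.0004 -0.0001]
```

Emit:
send_rows(
  targets=[-0.041,0.0005,0.0133,-0.0016,0,0,-1,-0.041,0.0005,0.0133,-0.0016,0,0,-1,-0.041,0.0005,0.0133,-0.0016,0,0,-1,-0.041,0.0005,0.0133,-0.0016,0,0,-1],
)

```text
clock: 14.63
eef_pos: [561.8, 81.1, 180.1]
tcp_rot: [-3.137, -1.221, 0.796]
contact_force: [-0.6, 1.1, 0.8]
opening: 0.197
grasp_force: 58.6
```

Emit:
send_rows(
  targets=[-0.0015,0,0.0005,0,0,0,-1,-0.0015,0,0.0005,0,0,0,-1,-0.0015,0,0.0005,0,0,0,-1],
)

```text
clock: 14.88
eef_pos: [562.4, 80.0, 180.1]
tcp_rot: [3.133, -1.222, 0.807]
contact_force: [-0.2, 0.4, -0.2]
opening: 0.191
grasp_force: 58.6
```

Emit:
send_rows(
  targets=[-0.001,0,0.0003,0,0,0,-1,-0.001,0,0.0003,0,0,0,-1],
)

```text
clock: 15.05
eef_pos: [562.4, 79.8, 178.4]
tcp_rot: [3.135, -1.222, 0.804]
contact_force: [0.2, 0.1, 0.1]
opening: 0.19
grasp_force: 58.6
```

Emit:
send_rows(
  targets=[-0.001,0,0.0003,0,0,0,-1,-0.001,0,0.0003,0,0,0,-1],
)

```text
clock: 15.22
eef_pos: [562.3, 79.7, 176.8]
tcp_rot: [3.138, -1.222, 0.801]
contact_force: [-0.5, -1.1, -0.1]
opening: 0.19
grasp_force: 58.6
```

Emit:
send_rows(
  targets=[-0.0006,0,0.0002,0,0,0,-1,-0.0006,0,0.0002,0,0,0,-1],
)

```text
clock: 15.38
eef_pos: [562.2, 79.7, 176.0]
tcp_rot: [3.14, -1.222, 0.8]
contact_force: [-0.1, 0.6, -0.7]
opening: 0.187
grasp_force: 58.6
```

Emit:
send_rows(
  targets=[-0.0007,0,0.0002,0,0,0,-1,-0.0007,0,0.0002,0,0,0,-1],
)

```text
clock: 15.55
eef_pos: [562.2, 79.7, 175.1]
tcp_rot: [3.14, -1.222, 0.8]
contact_force: [-1.4, -0.1, -0.0]
opening: 0.187
grasp_force: 58.6
```

Emit:
send_rows(
  targets=[-0.0005,0,0.0002,0,0,0,-1,-0.0005,0,0.0002,0,0,0,-1],
)

```text
clock: 15.72
eef_pos: [562.2, 79.7, 174.7]
tcp_rot: [3.139, -1.222, 0.8]
contact_force: [-0.1, 0.0, -0.9]
opening: 0.19
grasp_force: 58.6
```

```bash
python3 - <<'E'
from h import *
tipgo(562,81,54,L=123)
f=cams.grab_frame("side");c=f["color"]; cv2.imwrite("pics/s2.png",cv2.resize(c[190:290,240:380],None,fx=5,fy=5,interpolation=cv2.INTER_CUBIC))
s,p,q=pose()
for P in([562.,81,54],p-[0,0,121],p-[0,0,125]): print(((proj(f,P)-[240,190])*5).round(0))
E
```

```text
15.72 tip [562.2  79.7  51.7] F [-0.1  0.  -0.9] open 0.19 58.6
shift [ 0.0025 -0.001  -0.0001] turn [0.002  0.0001 0.0001]
[330. 232.]
[332. 233.]
[333. 240.]
```

View pics/s2.png

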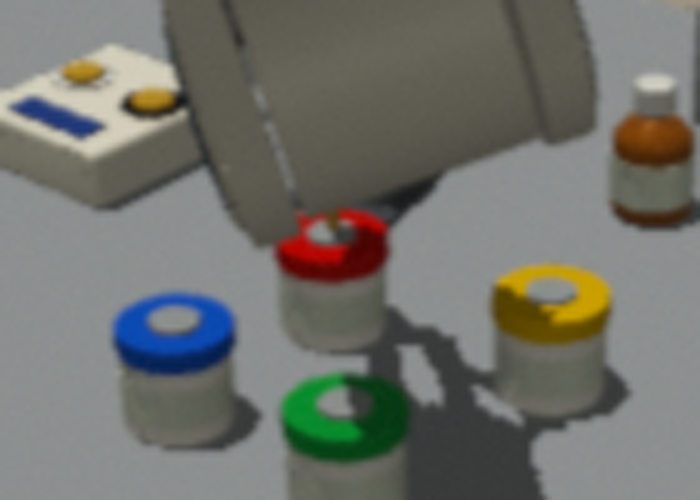

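The tip is right over the red tag, at about crop (335,230), and just above it. I'll continue down in half-millimetre steps.

Emit:
send_rows(
  targets=[-0.0006,0,0.0002,0,0,0,-1,-0.0006,0,0.0002,0,0,0,-1],
)

```text
clock: 15.93
eef_pos: [562.3, 79.8, 174.3]
tcp_rot: [3.139, -1.222, 0.801]
contact_force: [-1.1, -0.5, 0.5]
opening: 0.19
grasp_force: 58.7
```

Emit:
send_rows(
  targets=[-0.0006,0,0.0002,0,0,0,-1,-0.0006,0,0.0002,0,0,0,-1],
)

```text
clock: 16.1
eef_pos: [562.4, 79.8, 174.1]
tcp_rot: [3.138, -1.223, 0.802]
contact_force: [0.2, -0.1, 4.3]
opening: 0.191
grasp_force: 58.8
```

Emit:
send_rows(
  targets=[-0.0004,0,0.0001,0,0,0,-1,-0.0004,0,0.0001,0,0,0,-1],
)

```text
clock: 16.27
eef_pos: [562.4, 79.8, 173.9]
tcp_rot: [3.138, -1.224, 0.802]
contact_force: [-1.0, -1.3, 5.7]
opening: 0.189
grasp_force: 59.0
```

Contact on red at TCP z 174.2, so L is about 120. I'll hold for a second and lift gently.

Emit:
send_rows(
  targets=[0,0,0,0,0,0,-1,0,0,0,0,0,0,-1,0,0,0,0,0,0,-1,0,0,0,0,0,0,-1,0,0,0,0,0,0,-1,0,0,0,0,0,0,-1,0,0,0,0,0,0,-1,0,0,0,0,0,0,-1,0,0,0,0,0,0,-1,0,0,0,0,0,0,-1],
)

```text
clock: 17.1
eef_pos: [562.4, 79.8, 174.0]
tcp_rot: [3.138, -1.224, 0.802]
contact_force: [-0.5, -0.1, 5.3]
opening: 0.189
grasp_force: 58.9
```

Emit:
send_rows(
  targets=[0.008,0,-0.003,0,0,0,-1,0.028,0,-0.0105,0,0,0,-1,0.038,0,-0.014,0,0,0,-1,0.038,0,-0.014,0,0,0,-1,0.038,0,-0.014,0,0,0,-1],
)

```text
clock: 17.52
eef_pos: [562.1, 79.4, 214.0]
tcp_rot: [3.134, -1.221, 0.806]
contact_force: [0.1, -0.1, -0.1]
opening: 0.189
grasp_force: 58.6
```

```bash
python3 -c "
from h import *
for n in('top','side'):
  f=cams.grab_frame(n);lids(f)
tipgo(583,-36,90,L=120.2)"
```

```text
red [(67, [571.9, 64.8], [318.3, 218.5]), (99, [554.8, 98.1], [304.3, 225.4])]
yel [(76, [633.2, 278.2], [231.0, 193.4]), (209, [587.5, -43.6], [363.6, 212.3])]
grn [(61, [906.8, -74.5], [375.4, 87.4]), (82, [434.0, -14.6], [351.4, 276.3])]
blu [(327, [452.0, 80.5], [311.0, 268.3])]
red [(225, [552.1, 72.4], [306.0, 238.9])]
yel [(267, [573.8, -44.3], [350.0, 250.9])]
grn [(309, [439.4, -37.0], [308.6, 273.6])]
blu [(98, [904.5, 481.8], [285.1, 161.5]), (265, [442.6, 69.4], [274.5, 256.9])]
17.62 tip [561.8  79.5  92.9] F [ 0.2 -0.2 -0.7] open 0.191 58.6
shift [-0.026   0.0959 -0.0629] turn [ 0.0019  0.0008 -0.    ]
```

Emit:
send_rows(
  targets=[-0.007,0.024,-0.016,0,0,0,-1,-0.014,0.052,-0.034,0,0,0,-1,-0.021,0.078,-0.05,0.002,0,0,-1,-0.026,0.096,-0.063,0.002,0.001,0,-1,-0.026,0.096,-0.063,0.002,0.001,0,-1,-0.026,0.096,-0.063,0.002,0.001,0,-1],
)

```text
clock: 18.12
eef_pos: [583.3, -37.3, 209.8]
tcp_rot: [-3.139, -1.222, 0.796]
contact_force: [0.2, -0.3, -0.5]
opening: 0.19
grasp_force: 58.9
```

```bash
python3 -c "
from h import *
f=cams.grab_frame('side');lids(f)
tipgo(583,-36,56.5,L=120.2)"
```

```text
red [(225, [552.0, 72.2], [306.0, 238.9])]
yel [(274, [573.6, -43.6], [349.7, 250.8])]
grn [(310, [439.7, -36.5], [308.6, 273.4])]
blu [(265, [442.7, 69.4], [274.5, 256.9])]
18.17 tip [582.7 -35.8  89.6] F [-0.7  0.6 -1.1] open 0.185 58.9
shift [-0.0311  0.0002  0.0115] turn [-0.0002 -0.0007 -0.0018]
```

Emit:
send_rows(
  targets=[-0.01,0,0.004,0,0,0,-1,-0.02,0,0.0074,0,0,0,-1,-0.027,0,0.01,0,0,0,-1,-0.031,0,0.0115,0,0,-0.001,-1,-0.031,0,0.0115,0,0,-0.001,-1,-0.031,0,0.0115,0,0,-0.001,-1],
)

```text
clock: 18.67
eef_pos: [583.2, -35.3, 177.6]
tcp_rot: [3.142, -1.223, 0.801]
contact_force: [-0.1, -0.0, -0.3]
opening: 0.193
grasp_force: 58.9
```

Emit:
send_rows(
  targets=[-0.0012,0,0.0004,0,0,0,-1,-0.0012,0,0.0004,0,0,0,-1,-0.0012,0,0.0004,0,0,0,-1],
)

```text
clock: 18.92
eef_pos: [583.5, -36.1, 176.8]
tcp_rot: [3.137, -1.223, 0.805]
contact_force: [0.9, 0.5, -1.4]
opening: 0.19
grasp_force: 58.9
```

Emit:
send_rows(
  targets=[-0.0005,0,0.0002,0,0,0,-1,-0.0005,0,0.0002,0,0,0,-1,-0.0005,0,0.0002,0,0,0,-1],
)

```text
clock: 19.17
eef_pos: [583.5, -36.1, 176.1]
tcp_rot: [3.138, -1.223, 0.804]
contact_force: [-1.1, -0.6, -0.7]
opening: 0.193
grasp_force: 58.9
```

Emit:
send_rows(
  targets=[-0.001,0,0.0004,0,0,0,-1,-0.001,0,0.0004,0,0,0,-1],
)

```text
clock: 19.33
eef_pos: [583.4, -36.0, 174.8]
tcp_rot: [3.138, -1.223, 0.803]
contact_force: [-0.6, 0.1, -0.3]
opening: 0.185
grasp_force: 58.9
```

Emit:
send_rows(
  targets=[-0.0008,0,0.0003,0,0,0,-1,-0.0008,0,0.0003,0,0,0,-1],
)

```text
clock: 19.5
eef_pos: [583.5, -35.9, 174.2]
tcp_rot: [3.138, -1.223, 0.803]
contact_force: [-0.2, -0.0, 1.7]
opening: 0.188
grasp_force: 58.9
```

Emit:
send_rows(
  targets=[-0.0005,0,0.0002,0,0,0,-1,-0.0005,0,0.0002,0,0,0,-1],
)

```text
clock: 19.67
eef_pos: [583.6, -35.9, 174.0]
tcp_rot: [3.138, -1.224, 0.804]
contact_force: [-1.5, -0.3, 4.7]
opening: 0.19
grasp_force: 59.1
```

Contact on yellow at 4.7 N. I'll hold and lift.

Emit:
send_rows(
  targets=[0,0,0,0,0,0,-1,0,0,0,0,0,0,-1,0,0,0,0,0,0,-1,0,0,0,0,0,0,-1,0,0,0,0,0,0,-1,0,0,0,0,0,0,-1,0,0,0,0,0,0,-1,0,0,0,0,0,0,-1,0,0,0,0,0,0,-1,0,0,0,0,0,0,-1],
)

```text
clock: 20.5
eef_pos: [583.6, -36.0, 174.0]
tcp_rot: [3.137, -1.224, 0.805]
contact_force: [-1.0, -0.1, 4.8]
opening: 0.189
grasp_force: 59.1
```

Emit:
send_rows(
  targets=[0.008,0,-0.003,0,0,0,-1,0.028,0,-0.0105,0,0,0,-1,0.038,0,-0.014,0,0,0,-1,0.038,0,-0.014,0,0,0,-1,0.038,0,-0.014,0,0,0,-1],
)

```text
clock: 20.92
eef_pos: [583.3, -36.2, 214.2]
tcp_rot: [3.133, -1.222, 0.808]
contact_force: [0.0, -0.0, -1.0]
opening: 0.188
grasp_force: 58.9
```

```bash
python3 -c "
from h import *
f=cams.grab_frame('side');lids(f)
tipgo(448.5,-28,90,L=120.2)"
```

```text
red [(225, [552.0, 72.2], [306.0, 238.9])]
yel [(274, [573.6, -43.6], [349.7, 250.8])]
grn [(308, [439.6, -36.5], [308.6, 273.5])]
blu [(265, [442.7, 69.4], [274.5, 256.9])]
20.97 tip [583.3 -36.3  93.5] F [-0.5 -0.5 -1.1] open 0.192 58.9
shift [-0.0332 -0.1023 -0.0815] turn [ 0.0002 -0.      0.0018]
```

Emit:
send_rows(
  targets=[-0.008,-0.025,-0.02,0,0,0,-1,-0.016,-0.05,-0.04,0,0,0,-1,-0.025,-0.077,-0.061,0,0,0.002,-1,-0.031,-0.095,-0.076,0,0,0.002,-1,-0.033,-0.1023,-0.0815,0,0,0.002,-1,-0.033,-0.1023,-0.0815,0,0,0.002,-1,-0.033,-0.1023,-0.0815,0,0,0.002,-1],
)

```text
clock: 21.55
eef_pos: [449.5, -28.8, 210.4]
tcp_rot: [-3.139, -1.223, 0.795]
contact_force: [-0.0, -0.9, 0.2]
opening: 0.19
grasp_force: 58.8
```

```bash
python3 -c "
from h import *
f=cams.grab_frame('side');lids(f)
tipgo(448.5,-28,56.5,L=120.2)"
```

```text
red []
yel [(221, [570.7, -49.6], [351.0, 252.1])]
grn [(278, [438.9, -39.2], [309.3, 274.0])]
blu [(218, [437.9, 70.8], [272.6, 257.5])]
21.6 tip [449.9 -28.7  90.3] F [ 0.  -0.5 -1.1] open 0.19 58.8
shift [-0.0319 -0.0015  0.0112] turn [ 0.0012 -0.0008 -0.0005]
```

Emit:
send_rows(
  targets=[-0.01,-0.0005,0.0035,0,0,0,-1,-0.02,-0.001,0.007,0,0,0,-1,-0.027,-0.0015,0.0095,0,0,0,-1,-0.0315,-0.0015,0.0112,0,0,0,-1,-0.0315,-0.0015,0.0112,0,0,0,-1,-0.0315,-0.0015,0.0112,0,0,0,-1],
)

```text
clock: 22.1
eef_pos: [447.8, -26.9, 177.1]
tcp_rot: [-3.137, -1.223, 0.796]
contact_force: [0.5, 0.4, 0.3]
opening: 0.191
grasp_force: 58.8
```

Emit:
send_rows(
  targets=[-0.001,0,0.0004,0,0,0,-1,-0.001,0,0.0004,0,0,0,-1,-0.001,0,0.0004,0,0,0,-1],
)

```text
clock: 22.35
eef_pos: [447.6, -27.1, 176.4]
tcp_rot: [-3.141, -1.223, 0.799]
contact_force: [-0.5, 0.5, -0.3]
opening: 0.189
grasp_force: 58.8
```

Emit:
send_rows(
  targets=[-0.0006,0,0.0002,0,0,0,-1,-0.0006,0,0.0002,0,0,0,-1,-0.0006,0,0.0002,0,0,0,-1],
)

```text
clock: 22.6
eef_pos: [447.5, -27.1, 175.6]
tcp_rot: [-3.14, -1.223, 0.798]
contact_force: [-0.2, 0.5, -0.4]
opening: 0.189
grasp_force: 58.8
```

Emit:
send_rows(
  targets=[-0.001,0,0.0004,0,0,0,-1,-0.001,0,0.0004,0,0,0,-1],
)

```text
clock: 22.77
eef_pos: [447.5, -27.0, 174.4]
tcp_rot: [-3.14, -1.223, 0.798]
contact_force: [-0.2, -0.1, -0.2]
opening: 0.19
grasp_force: 58.8
```

Emit:
send_rows(
  targets=[-0.0006,0,0.0002,0,0,0,-1,-0.0006,0,0.0002,0,0,0,-1],
)

```text
clock: 22.93
eef_pos: [447.6, -27.0, 174.1]
tcp_rot: [-3.14, -1.224, 0.798]
contact_force: [-0.6, -1.0, 2.5]
opening: 0.193
grasp_force: 59.0
```

Emit:
send_rows(
  targets=[-0.0004,0,0.0002,0,0,0,-1,-0.0004,0,0.0002,0,0,0,-1],
)

```text
clock: 23.1
eef_pos: [447.7, -26.9, 173.9]
tcp_rot: [-3.14, -1.224, 0.798]
contact_force: [-0.0, -1.1, 5.7]
opening: 0.192
grasp_force: 59.1
```

Contact on green. I'll hold and lift.

Emit:
send_rows(
  targets=[0,0,0,0,0,0,-1,0,0,0,0,0,0,-1,0,0,0,0,0,0,-1,0,0,0,0,0,0,-1,0,0,0,0,0,0,-1,0,0,0,0,0,0,-1,0,0,0,0,0,0,-1,0,0,0,0,0,0,-1,0,0,0,0,0,0,-1,0,0,0,0,0,0,-1],
)

```text
clock: 23.93
eef_pos: [447.6, -26.9, 173.9]
tcp_rot: [-3.14, -1.224, 0.798]
contact_force: [-1.1, -1.3, 4.9]
opening: 0.19
grasp_force: 59.1
```

Emit:
send_rows(
  targets=[0.008,0,-0.003,0,0,0,-1,0.028,0,-0.0105,0,0,0,-1,0.038,0,-0.014,0,0,0,-1,0.038,0,-0.014,0,0,0,-1,0.038,0,-0.014,0,0,0,-1],
)

```text
clock: 24.35
eef_pos: [447.4, -27.2, 213.7]
tcp_rot: [3.139, -1.222, 0.803]
contact_force: [-0.5, 0.6, -1.4]
opening: 0.19
grasp_force: 58.9
```

```bash
python3 -c "
from h import *
for n in('top','side'):
  f=cams.grab_frame(n);lids(f)
tipgo(452,80,90,L=120.2)"
```

```text
red [(331, [560.8, 81.5], [311.3, 223.0])]
yel [(74, [633.4, 278.1], [231.1, 193.3]), (347, [582.8, -34.7], [359.8, 214.2])]
grn [(61, [906.8, -74.5], [375.4, 87.4]), (202, [448.6, -16.3], [352.1, 270.1])]
blu [(336, [452.6, 80.1], [311.2, 268.1])]
red []
yel [(261, [572.8, -45.3], [350.1, 251.1])]
grn [(300, [439.3, -37.0], [308.6, 273.6])]
blu [(210, [437.2, 71.1], [272.3, 257.6])]
24.45 tip [447.2 -27.   93. ] F [-0.1  0.4 -1. ] open 0.194 58.9
shift [ 0.0245 -0.0712  0.0763] turn [-0.0001 -0.0003 -0.001 ]
```

Emit:
send_rows(
  targets=[0.006,-0.018,0.019,0,0,0,-1,0.013,-0.038,0.04,0,0,0,-1,0.02,-0.058,0.062,0,0,0,-1,0.0245,-0.071,0.0763,0,0,-0.001,-1,0.0245,-0.071,0.0763,0,0,-0.001,-1,0.0245,-0.071,0.0763,0,0,-0.001,-1],
)

```text
clock: 24.95
eef_pos: [451.5, 81.1, 210.1]
tcp_rot: [-3.136, -1.222, 0.797]
contact_force: [-0.9, -0.9, -0.0]
opening: 0.184
grasp_force: 58.8
```

```bash
python3 -c "
from h import *
for n in('top','side'):
  f=cams.grab_frame(n);lids(f)
tipgo(452.2,79.7,55.5,L=120.2)"
```

```text
red [(331, [560.8, 81.5], [311.3, 223.0])]
yel [(73, [633.5, 278.3], [231.0, 193.2]), (347, [582.8, -34.7], [359.8, 214.2])]
grn [(61, [906.8, -74.5], [375.4, 87.4]), (205, [454.9, -36.0], [360.5, 267.5])]
blu []
red [(226, [552.2, 72.4], [306.0, 238.9])]
yel [(276, [573.6, -43.6], [349.7, 250.8])]
grn [(295, [439.2, -37.6], [308.8, 273.7])]
blu [(149, [863.7, 479.3], [276.9, 165.1]), (563, [894.1, 327.3], [318.8, 173.4]), (260, [442.3, 69.8], [274.3, 257.0])]
25.05 tip [452.5  79.4  90.3] F [ 0.4 -1.  -1. ] open 0.187 58.8
shift [-0.0326 -0.0004  0.0119] turn [-0.0002 -0.0005 -0.0002]
```

Emit:
send_rows(
  targets=[-0.01,0,0.0035,0,0,0,-1,-0.02,0,0.007,0,0,0,-1,-0.027,0,0.01,0,0,0,-1,-0.031,0,0.0115,0,0,0,-1,-0.032,0,0.0118,0,0,0,-1,-0.032,0,0.0118,0,0,0,-1,-0.032,0,0.0118,0,0,0,-1],
)

```text
clock: 25.63
eef_pos: [452.6, 79.5, 177.0]
tcp_rot: [3.141, -1.223, 0.8]
contact_force: [0.4, -0.5, -0.1]
opening: 0.19
grasp_force: 58.8
```

Emit:
send_rows(
  targets=[-0.0008,0,0.0003,0,0,0,-1,-0.0008,0,0.0003,0,0,0,-1,-0.0008,0,0.0003,0,0,0,-1],
)

```text
clock: 25.88
eef_pos: [452.5, 79.9, 176.2]
tcp_rot: [3.139, -1.223, 0.802]
contact_force: [0.2, -0.4, 0.3]
opening: 0.192
grasp_force: 58.8
```

Emit:
send_rows(
  targets=[-0.0005,0,0.0002,0,0,0,-1,-0.0005,0,0.0002,0,0,0,-1],
)

```text
clock: 26.05
eef_pos: [452.4, 80.0, 175.5]
tcp_rot: [3.14, -1.223, 0.802]
contact_force: [0.1, -0.2, -0.0]
opening: 0.188
grasp_force: 58.8
```

Emit:
send_rows(
  targets=[-0.001,0,0.0004,0,0,0,-1,-0.001,0,0.0004,0,0,0,-1],
)

```text
clock: 26.22
eef_pos: [452.5, 80.0, 174.4]
tcp_rot: [3.141, -1.223, 0.801]
contact_force: [0.5, -0.8, 1.1]
opening: 0.191
grasp_force: 58.9
```

Emit:
send_rows(
  targets=[-0.0005,0,0.0002,0,0,0,-1,-0.0005,0,0.0002,0,0,0,-1],
)

```text
clock: 26.38
eef_pos: [452.6, 80.1, 174.1]
tcp_rot: [3.141, -1.224, 0.801]
contact_force: [-0.8, 0.3, 3.2]
opening: 0.187
grasp_force: 59.0
```

Emit:
send_rows(
  targets=[-0.0004,0,0.0002,0,0,0,-1,-0.0004,0,0.0002,0,0,0,-1],
)

```text
clock: 26.55
eef_pos: [452.7, 80.1, 174.0]
tcp_rot: [3.14, -1.224, 0.801]
contact_force: [-0.3, -0.8, 5.5]
opening: 0.188
grasp_force: 59.2
```

Contact on blue. I'll hold, lift and head for the end contact.

Emit:
send_rows(
  targets=[0,0,0,0,0,0,-1,0,0,0,0,0,0,-1,0,0,0,0,0,0,-1,0,0,0,0,0,0,-1,0,0,0,0,0,0,-1,0,0,0,0,0,0,-1,0,0,0,0,0,0,-1,0,0,0,0,0,0,-1,0,0,0,0,0,0,-1,0,0,0,0,0,0,-1],
)

```text
clock: 27.38
eef_pos: [452.6, 80.1, 173.9]
tcp_rot: [3.141, -1.224, 0.801]
contact_force: [-1.0, -0.8, 6.1]
opening: 0.191
grasp_force: 59.2
```

Emit:
send_rows(
  targets=[0.008,0,-0.003,0,0,0,-1,0.028,0,-0.0105,0,0,0,-1,0.038,0,-0.014,0,0,0,-1,0.038,0,-0.014,0,0,0,-1,0.038,0,-0.014,0,0,0,-1],
)

```text
clock: 27.8
eef_pos: [452.4, 79.7, 213.9]
tcp_rot: [3.135, -1.222, 0.806]
contact_force: [0.4, -0.2, -0.5]
opening: 0.193
grasp_force: 58.9
```

```bash
python3 -c "
from h import *
tipgo(637,281,80,L=120.2)"
```

```text
27.8 tip [452.6  79.6  93.7] F [ 0.4 -0.2 -0.5] open 0.193 58.9
shift [ 0.0804 -0.0078  0.2613] turn [ 0.0007 -0.0005  0.0021]
```

Emit:
send_rows(
  targets=[0.009,-0.001,0.03,0,0,0,-1,0.02,-0.002,0.065,0,0,0,-1,0.032,-0.003,0.103,0,0,0,-1,0.044,-0.004,0.141,0,0,0.001,-1,0.055,-0.005,0.179,0,0,0.002,-1,0.066,-0.006,0.214,0,0,0.002,-1,0.075,-0.007,0.244,0,0,0.002,-1,0.08,-0.008,0.261,0,0,0.002,-1,0.08,-0.008,0.261,0,0,0.002,-1,0.08,-0.008,0.261,0,0,0.002,-1],
)

```text
clock: 28.63
eef_pos: [635.8, 281.9, 197.9]
tcp_rot: [-3.135, -1.22, 0.795]
contact_force: [-0.1, -0.2, -1.3]
opening: 0.189
grasp_force: 58.9
```

```bash
python3 -c "
from h import *
tipgo(637,281,40.5,L=120.2)"
```

```text
28.63 tip [635.4 282.   77.7] F [-0.1 -0.2 -1.3] open 0.189 58.9
shift [-0.0349  0.0016  0.0129] turn [-0.002   0.0017 -0.0018]
```

Emit:
send_rows(
  targets=[-0.01,0.0005,0.0035,0,0,0,-1,-0.02,0.001,0.0075,0,0,0,-1,-0.028,0.0015,0.01,-0.001,0,0,-1,-0.033,0.0016,0.0123,-0.002,0.001,-0.001,-1,-0.034,0.0016,0.0128,-0.002,0.001,-0.001,-1,-0.034,0.0016,0.0128,-0.002,0.001,-0.001,-1,-0.034,0.0016,0.0128,-0.002,0.001,-0.001,-1],
)

```text
clock: 29.22
eef_pos: [637.9, 280.0, 163.7]
tcp_rot: [-3.141, -1.224, 0.797]
contact_force: [0.2, -0.7, -0.6]
opening: 0.189
grasp_force: 58.9
```

Emit:
send_rows(
  targets=[-0.0008,0,0.0003,0,0,0,-1,-0.0008,0,0.0003,0,0,0,-1,-0.0008,0,0.0003,0,0,0,-1],
)

```text
clock: 29.47
eef_pos: [638.0, 280.3, 163.3]
tcp_rot: [3.141, -1.224, 0.799]
contact_force: [-0.7, 0.5, -1.9]
opening: 0.192
grasp_force: 58.9
```

Emit:
send_rows(
  targets=[-0.0005,0,0.0002,0,0,0,-1,-0.0005,0,0.0002,0,0,0,-1],
)

```text
clock: 29.63
eef_pos: [638.0, 280.4, 162.5]
tcp_rot: [3.141, -1.224, 0.798]
contact_force: [0.6, -0.2, -0.8]
opening: 0.189
grasp_force: 58.9
```

Emit:
send_rows(
  targets=[-0.0012,0,0.0004,0,0,0,-1,-0.0012,0,0.0004,0,0,0,-1],
)

```text
clock: 29.8
eef_pos: [637.9, 280.3, 160.9]
tcp_rot: [-3.141, -1.224, 0.797]
contact_force: [-0.4, 0.4, -1.0]
opening: 0.19
grasp_force: 58.9
```

Emit:
send_rows(
  targets=[-0.001,0,0.0004,0,0,0,-1,-0.001,0,0.0004,0,0,0,-1],
)

```text
clock: 29.97
eef_pos: [637.9, 280.3, 159.8]
tcp_rot: [-3.141, -1.224, 0.797]
contact_force: [-1.0, -0.1, 0.4]
opening: 0.192
grasp_force: 58.9
```

Emit:
send_rows(
  targets=[-0.0008,0,0.0003,0,0,0,-1,-0.0008,0,0.0003,0,0,0,-1],
)

```text
clock: 30.13
eef_pos: [638.0, 280.3, 158.9]
tcp_rot: [-3.141, -1.224, 0.797]
contact_force: [-0.5, -0.9, -0.6]
opening: 0.19
grasp_force: 58.9
```

Emit:
send_rows(
  targets=[-0.0006,0,0.0002,0,0,0,-1,-0.0006,0,0.0002,0,0,0,-1],
)

```text
clock: 30.3
eef_pos: [638.0, 280.3, 158.5]
tcp_rot: [-3.141, -1.224, 0.798]
contact_force: [-0.7, 0.4, -0.4]
opening: 0.193
grasp_force: 58.9
```

Emit:
send_rows(
  targets=[-0.0005,0,0.0002,0,0,0,-1,-0.0005,0,0.0002,0,0,0,-1],
)

```text
clock: 30.47
eef_pos: [638.1, 280.4, 158.3]
tcp_rot: [3.141, -1.225, 0.798]
contact_force: [-1.4, -0.7, 0.9]
opening: 0.188
grasp_force: 59.0
```

Emit:
send_rows(
  targets=[-0.0003,0,0.0001,0,0,0,-1,-0.0003,0,0.0001,0,0,0,-1],
)

```text
clock: 30.63
eef_pos: [638.2, 280.4, 158.1]
tcp_rot: [3.141, -1.225, 0.798]
contact_force: [-0.3, 0.3, 2.9]
opening: 0.191
grasp_force: 59.1
```

Contact on end. I'll hold, then lift clear for the stand.

Emit:
send_rows(
  targets=[-0.0002,0,0.0001,0,0,0,-1,-0.0002,0,0.0001,0,0,0,-1,-0.0002,0,0.0001,0,0,0,-1,-0.0002,0,0.0001,0,0,0,-1,-0.0002,0,0.0001,0,0,0,-1,-0.0002,0,0.0001,0,0,0,-1,-0.0002,0,0.0001,0,0,0,-1,-0.0002,0,0.0001,0,0,0,-1,-0.0002,0,0.0001,0,0,0,-1,-0.0002,0,0.0001,0,0,0,-1,-0.0002,0,0.0001,0,0,0,-1],
)

```text
clock: 31.55
eef_pos: [638.2, 280.4, 158.0]
tcp_rot: [3.141, -1.225, 0.799]
contact_force: [-0.1, 0.1, 5.4]
opening: 0.192
grasp_force: 59.2
```

Emit:
send_rows(
  targets=[0.008,0,-0.003,0,0,0,-1,0.03,0,-0.011,0,0,0,-1,0.055,0,-0.02,0,0,0,-1,0.065,0,-0.024,0,0,0,-1,0.065,0,-0.024,0,0,0,-1,0.065,0,-0.024,0,0,0,-1],
)

```text
clock: 32.05
eef_pos: [637.5, 279.8, 227.1]
tcp_rot: [3.138, -1.224, 0.801]
contact_force: [-0.4, -0.6, -0.9]
opening: 0.193
grasp_force: 58.9
```

```bash
python3 -c "
from h import *
for n in('top','side'):
  f=cams.grab_frame(n);lids(f)
tipgo(685,167.3,105,L=120.2)"
```

```text
red [(294, [562.8, 79.8], [312.0, 222.1])]
yel [(347, [582.8, -34.7], [359.8, 214.2])]
grn [(61, [906.8, -74.5], [375.4, 87.4])]
blu []
red [(227, [552.0, 72.7], [305.8, 238.9])]
yel [(276, [573.6, -43.6], [349.7, 250.8])]
grn [(310, [439.0, -36.7], [308.4, 273.6])]
blu [(249, [441.1, 69.6], [274.0, 257.2])]
32.15 tip [637.1 279.9 105.3] F [-1.1 -0.2 -0.8] open 0.191 58.9
shift [-0.0163  0.1128 -0.0442] turn [ 0.0019 -0.0001 -0.0014]
```

Emit:
send_rows(
  targets=[-0.004,0.028,-0.011,0,0,0,-1,-0.009,0.06,-0.0235,0,0,0,-1,-0.013,0.09,-0.035,0,0,0,-1,-0.016,0.109,-0.043,0.001,0,-0.001,-1,-0.016,0.1128,-0.0442,0.002,0,-0.001,-1,-0.016,0.1128,-0.0442,0.002,0,-0.001,-1,-0.016,0.1128,-0.0442,0.002,0,-0.001,-1],
)

```text
clock: 32.73
eef_pos: [684.9, 167.9, 225.3]
tcp_rot: [-3.137, -1.222, 0.796]
contact_force: [-0.0, 0.8, -0.4]
opening: 0.19
grasp_force: 59.0
```

```bash
python3 -c "
from h import *
tipgo(685,167.3,60,L=120.2)
tipgo(685,167.3,9,L=120.2)
f=cams.grab_frame('side');c=f['color']; cv2.imwrite('pics/s3.png',cv2.resize(c[130:250,240:400],None,fx=5,fy=5,interpolation=cv2.INTER_CUBIC))
"
```

```text
32.73 tip [684.9 168.  105.1] F [-0.   0.8 -0.4] open 0.19 59.0
shift [-0.0425  0.0005  0.0151] turn [-0.0004 -0.0007 -0.0014]
32.73 tip [684.9 168.  105.1] F [-0.   0.8 -0.4] open 0.19 59.0
shift [-0.0905  0.0006  0.0325] turn [-0.0004 -0.0007 -0.0014]
```

View pics/s3.png

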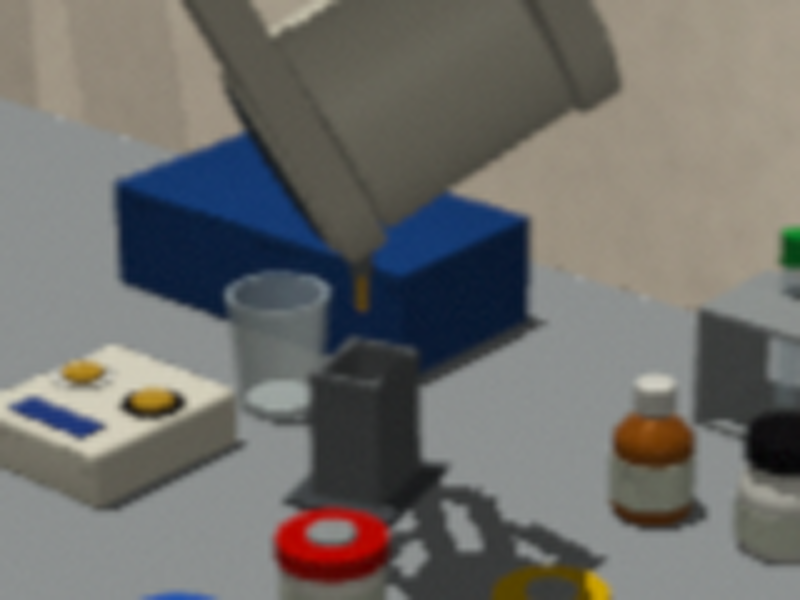

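The side view shows the brass tip at crop (362,308), directly above the stand's opening (366,362). I'll lower it in.

Emit:
send_rows(
  targets=[-0.014,0,0.005,0,0,0,-1,-0.028,0.0005,0.01,0,0,-0.001,-1,-0.0425,0.0005,0.015,0,0,-0.001,-1,-0.0425,0.0005,0.015,0,0,-0.001,-1],
)

```text
clock: 33.12
eef_pos: [683.7, 168.6, 178.3]
tcp_rot: [-3.135, -1.22, 0.796]
contact_force: [0.2, 0.1, -0.3]
opening: 0.19
grasp_force: 59.0
```

Emit:
send_rows(
  targets=[-0.015,0,0.0055,0,0,0,-1,-0.028,0,0.01,0,0,0,-1,-0.038,0,0.0138,0,0,0,-1,-0.045,0,0.0165,0,0,0,-1,-0.045,0,0.0165,0,0,0,-1,-0.045,0,0.0165,0,0,0,-1],
)

```text
clock: 33.62
eef_pos: [685.7, 167.6, 133.7]
tcp_rot: [3.141, -1.224, 0.802]
contact_force: [0.3, 0.6, 0.1]
opening: 0.186
grasp_force: 59.0
```

```bash
python3 -c "
from h import *
tipgo(685,167.3,5,L=120.2)"
```

```text
33.62 tip [685.9 167.7  13.5] F [0.3 0.6 0.1] open 0.186 59.0
shift [-0.0082 -0.0003  0.0022] turn [-0.0008 -0.0019  0.0006]
```

Next I'll lower to the floor gently, then open partway.

Emit:
send_rows(
  targets=[-0.004,0,0.001,0,0,0,-1,-0.007,0,0.002,0,0,0,-1,-0.007,0,0.002,0,0,0,-1,-0.007,0,0.002,0,0,0,-1],
)

```text
clock: 33.95
eef_pos: [685.6, 166.7, 126.6]
tcp_rot: [3.138, -1.224, 0.804]
contact_force: [0.1, 0.3, -0.9]
opening: 0.191
grasp_force: 59.0
```

Emit:
send_rows(
  targets=[-0.001,0,0.0004,0,0,0,0.0,-0.001,0,0.0004,0,0,0,0.0,-0.001,0,0.0004,0,0,0,0.0,-0.001,0,0.0004,0,0,0,0.0,-0.001,0,0.0004,0,0,0,0.0,-0.001,0,0.0004,0,0,0,0.0],
)

```text
clock: 34.45
eef_pos: [685.6, 166.7, 125.4]
tcp_rot: [3.138, -1.224, 0.804]
contact_force: [1.1, 0.2, -0.3]
opening: 0.499
grasp_force: 0.0
```

The wand is released. I'll back off along the tool axis, then check the scene and the tube poses.

Emit:
send_rows(
  targets=[0,0,-0.02,0,0,0,0.0,0,0,-0.055,0,0,0,0.0,0,0,-0.09,0,0,0,0.0,0,0,-0.12,0,0,0,0.0,0,0,-0.13,0,0,0,0.0,0.05,0,-0.13,0,0,0,0.5,0.09,0,-0.13,0,0,0,1,0.1,0,-0.13,0,0,0,1,0.1,0,-0.13,0,0,0,1],
)

```text
clock: 35.2
eef_pos: [626.1, 104.1, 268.5]
tcp_rot: [3.12, -1.228, 0.821]
contact_force: [0.8, -0.3, 0.4]
opening: 0.997
grasp_force: 0.0
```

```bash
cat >> h.py <<'E'
def caps(f,z=12):
    print("caps",[b for b in blobs(f,(130,80,40),(150,255,255),z,40)])
E
python3 - <<'E'
from h import *
for n in('top','side'):
    f=cams.grab_frame(n);lids(f);caps(f)
    if n=='side': cv2.imwrite('pics/s4.png',f['color'])
f0=cams.grab_frame('top');f0['color']=cv2.imread('pics/top0.png');print('initial');caps(f0)
W=dict(w1=(688.8,-162,5),w2=(673,-209,5),w3=(656.7,-255.4,5))
for n,t in W.items():
  for z in(5,95):
    for f in(-.33,-.13,.1,1.24):
        x,er=ik(*stick((t[0],t[1],z),f,90,20,107),[-.3,.5,2.2,2.6,1,-1.5]);print(n,z,f,x.round(2),round(er,3))
E
```

```text
red [(128, [547.8, 74.5], [314.1, 228.3])]
yel [(74, [633.4, 278.1], [231.0, 193.3])]
grn [(61, [906.8, -74.5], [375.4, 87.4]), (346, [449.0, -27.4], [356.9, 270.0])]
blu [(337, [452.7, 80.1], [311.2, 268.0])]
caps [(59, [961.8, -121.9], [391.9, 75.5]), (60, [929.6, 8.8], [341.9, 87.3]), (459, [699.9, -166.4], [411.1, 172.3]), (485, [682.6, -214.8], [430.6, 178.9]), (523, [665.5, -262.9], [450.2, 185.5]), (99, [479.9, -366.5], [495.7, 259.7])]
red [(223, [551.6, 72.1], [305.9, 239.0])]
yel [(238, [571.1, -46.3], [349.9, 251.6])]
grn [(313, [440.0, -36.5], [308.7, 273.4])]
blu [(538, [867.6, 430.8], [288.6, 168.2]), (196, [892.8, 284.9], [329.1, 176.8]), (265, [442.7, 69.3], [274.6, 257.0])]
caps [(44, [1101.4, -16.3], [450.4, 193.5]), (2206, [716.3, -189.1], [435.6, 262.9]), (124, [494.4, -165.1], [371.7, 300.6]), (125, [483.9, -251.0], [403.5, 318.8]), (148, [479.7, -370.1], [456.3, 344.7])]
initial
caps [(59, [961.8, -121.9], [391.9, 75.5]), (60, [929.6, 8.8], [341.9, 87.3]), (460, [699.9, -166.4], [411.1, 172.2]), (486, [682.5, -214.8], [430.6, 179.0]), (522, [665.6, -262.9], [450
[... 695 characters left out ...]
05 -1.4 ] 0.0
w2 5 1.24 [-0.74  0.95  1.42  1.04  1.59 -0.87] 0.0
w2 95 -0.33 [-0.28  0.47  2.3   3.21  0.85 -1.6 ] 0.0
w2 95 -0.13 [-0.44  0.47  2.28  2.75  0.86 -1.42] 0.0
w2 95 0.1 [-0.6   0.5   2.21  2.27  0.91 -1.22] 0.0
w2 95 1.24 [-0.74  0.83  1.42  1.04  1.64 -0.78] 0.0
w3 5 -0.33 [-0.41  0.7   2.29  3.06  1.07 -1.56] 0.0
w3 5 -0.13 [-0.57  0.7   2.26  2.67  1.06 -1.48] 0.0
w3 5 0.1 [-0.71  0.72  2.17  2.24  1.05 -1.36] 0.0
w3 5 1.24 [-0.8   0.97  1.36  1.    1.64 -0.87] 0.0
w3 95 -0.33 [-0.41  0.47  2.3   3.05  0.85 -1.53] 0.0
w3 95 -0.13 [-0.57  0.48  2.27  2.59  0.87 -1.36] 0.0
w3 95 0.1 [-0.71  0.51  2.18  2.13  0.94 -1.17] 0.0
w3 95 1.24 [-0.8   0.86  1.37  1.01  1.7  -0.77] 0.0
```

View pics/s4.png

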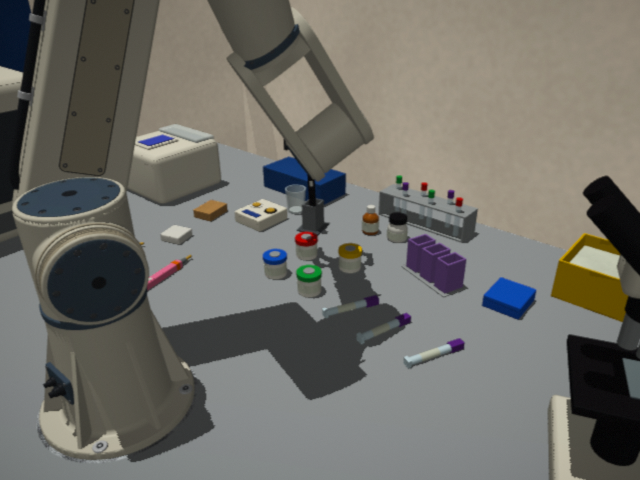

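The side view shows the wand standing in its stand at (313,190). The three tubes have not moved, with caps at (372,301), (403,319) and (456,345). I'll go for tube 1.

```bash
cat >> h.py <<'E'
def mid(P,n):
    "split a go into n equal sub-goals, printed relative each to previous"
    s,p0,R0=pose(); w=(R0.inv()*P[1]).as_rotvec()/n
    for i in range(n):
        Ra=R0*R.from_rotvec(w*i); print("step",i+1,(Ra.inv().apply((P[0]-p0)/n)/1000).round(4),w.round(4))
E
python3 -c "
from h import *
mid(stick((398.2,-114.1,70),-.456,0,20,107),3)"
```

```text
step 1 [-0.0924  0.0304 -0.0659] [-0.1942 -0.4478  0.4167]
step 2 [-0.0875  0.0772 -0.0134] [-0.1942 -0.4478  0.4167]
step 3 [-0.0435  0.1033  0.0352] [-0.1942 -0.4478  0.4167]
```

Emit:
send_rows(
  targets=[-0.092,0.03,-0.066,-0.194,-0.448,0.417,1,-0.092,0.03,-0.066,-0.194,-0.448,0.417,1,-0.092,0.03,-0.066,-0.194,-0.448,0.417,1,-0.092,0.03,-0.066,-0.194,-0.448,0.417,1,-0.092,0.03,-0.066,-0.194,-0.448,0.417,1,-0.092,0.03,-0.066,-0.194,-0.448,0.417,1,-0.092,0.03,-0.066,-0.194,-0.448,0.417,1],
)

```text
clock: 35.93
eef_pos: [580.9, 15.4, 199.1]
tcp_rot: [-2.832, -0.693, 0.2]
contact_force: [0.8, -0.2, -0.2]
opening: 0.999
grasp_force: 0.0
```

Emit:
send_rows(
  targets=[-0.0875,0.077,-0.013,-0.194,-0.448,0.417,1,-0.0875,0.077,-0.013,-0.194,-0.448,0.417,1,-0.0875,0.077,-0.013,-0.194,-0.448,0.417,1,-0.0875,0.077,-0.013,-0.194,-0.448,0.417,1,-0.0875,0.077,-0.013,-0.194,-0.448,0.417,1,-0.0875,0.077,-0.013,-0.194,-0.448,0.417,1,-0.0875,0.077,-0.013,-0.194,-0.448,0.417,1,-0.0875,0.077,-0.013,-0.194,-0.448,0.417,1],
)

```text
clock: 36.6
eef_pos: [537.3, -71.5, 133.5]
tcp_rot: [-2.902, -0.149, -0.094]
contact_force: [0.4, -0.2, -0.3]
opening: 1.0
grasp_force: 0.0
```

```bash
python3 -c "
from h import *
s,p,q=pose();print(s['clock'],p.round(1),s['qpos'].round(2))
mid(stick((398.2,-114.1,70),-.456,0,20,107),1)"
```

```text
36.6 [537.3 -71.5 133.5] [-0.3   0.31  1.99  0.38  0.78  1.08]
step 1 [-0.0435  0.1044  0.0339] [-0.1959 -0.4459  0.4208]
```

Emit:
send_rows(
  targets=[-0.0435,0.1045,0.034,-0.196,-0.446,0.42,1,-0.0435,0.1045,0.034,-0.196,-0.446,0.42,1,-0.0435,0.1045,0.034,-0.196,-0.446,0.42,1,-0.0435,0.1045,0.034,-0.196,-0.446,0.42,1,-0.0435,0.1045,0.034,-0.196,-0.446,0.42,1,-0.0435,0.1045,0.034,-0.196,-0.446,0.42,1,-0.0435,0.1045,0.034,-0.196,-0.446,0.42,1,-0.0435,0.1045,0.034,-0.196,-0.446,0.42,1],
)

```text
clock: 37.27
eef_pos: [492.9, -161.1, 70.5]
tcp_rot: [-3.138, 0.349, -0.455]
contact_force: [-0.9, 0.1, -0.2]
opening: 1.001
grasp_force: 0.0
```

```bash
python3 -c "
from h import *
s,p,q=pose();print(s['clock'],p.round(1))
f=cams.grab_frame('side');caps(f);caps(cams.grab_frame('top'))
w=cams.grab_frame('wrist')
print('cap axis expected',proj(w,[494.3,-161.2,8]),proj(w,[398.2,-114.1,8]))
hsv=cv2.cvtColor(w['color'],cv2.COLOR_BGR2HSV)
n,l,st,c=cv2.connectedComponentsWithStats(cv2.inRange(hsv,(130,80,40),(150,255,255)))
print([(st[i].tolist(),c[i].round(0),ray(w,*c[i],12).round(1)) for i in range(1,n) if st[i,4]>200])
go(*stick((398.2,-114.1,7.5),-.456,0,20,107))"
```

```text
37.2667 [ 492.9 -161.1   70.5]
caps [(44, [1101.4, -16.3], [450.4, 193.5]), (2153, [715.2, -191.0], [436.1, 263.3]), (126, [494.9, -164.8], [371.8, 300.5]), (129, [483.9, -251.4], [403.7, 318.9]), (148, [479.4, -370.1], [456.3, 344.8])]
caps [(59, [961.8, -121.9], [391.9, 75.5]), (60, [929.5, 8.9], [341.8, 87.3]), (461, [700.1, -166.5], [411.2, 172.1]), (325, [680.6, -207.0], [427.5, 179.7]), (84, [496.1, -162.1], [411.0, 252.5])]
cap axis expected [325.48335319 222.04209862] [324.93447552 345.78604114]
[([462, 140, 44, 67, 2520], array([483., 173.]), array([ 488.3, -246. ,   12. ])), ([306, 190, 30, 59, 1668], array([321., 219.]), array([ 499.8, -160.9,   12. ]))]
shift [ 0.0226 -0.0008  0.06  ] turn [-0.0018 -0.0018 -0.0019]
```

The cap sits between the pads. I'll descend and grip.

Emit:
send_rows(
  targets=[0.012,0,0.032,0,0,0,1,0.018,-0.001,0.049,0,0,0,1,0.0225,-0.001,0.06,-0.002,-0.002,-0.002,1,0.0225,-0.001,0.06,-0.002,-0.002,-0.002,1,0.0225,-0.001,0.06,-0.002,-0.002,-0.002,-1,0.0225,-0.001,0.06,-0.002,-0.002,-0.002,-1,0.0225,-0.001,0.06,-0.002,-0.002,-0.002,-1,0.0225,-0.001,0.06,-0.002,-0.002,-0.002,-1,0.0225,-0.001,0.06,-0.002,-0.002,-0.002,-1,0.0225,-0.001,0.06,-0.002,-0.002,-0.002,-1,0.0225,-0.001,0.06,-0.002,-0.002,-0.002,-1,0.0225,-0.001,0.06,-0.002,-0.002,-0.002,-1],
  grip_force=40,
)

```text
clock: 38.42
eef_pos: [495.4, -161.5, 8.0]
tcp_rot: [3.139, 0.35, -0.458]
contact_force: [-0.9, 0.7, 5.6]
opening: 0.172
grasp_force: 40.2
```

Emit:
send_rows(
  targets=[0,0,0,0,0,0,-1,0,0,0,0,0,0,-1],
)

```text
clock: 38.58
eef_pos: [495.4, -161.5, 8.0]
tcp_rot: [3.139, 0.35, -0.458]
contact_force: [-0.2, 0.4, 6.4]
opening: 0.174
grasp_force: 40.2
```

Emit:
send_rows(
  targets=[-0.01,0,-0.028,0,0,0,-1,-0.024,0,-0.066,0,0,0,-1,-0.038,0,-0.104,0,0,0,-1,-0.055,0,-0.15,0,0,0,-1,-0.068,0,-0.188,0,0,0,-1,-0.068,0,-0.188,0,0,0,-1,-0.068,0,-0.188,0,0,0,-1],
)

```text
clock: 39.17
eef_pos: [497.6, -161.9, 210.3]
tcp_rot: [3.14, 0.344, -0.458]
contact_force: [-0.2, 0.4, -0.7]
opening: 0.173
grasp_force: 39.5
```

```bash
python3 -c "
from h import *
s,p,q=pose();print(s['clock'],p.round(1),s['qpos'].round(2))
P=stick((0,0,0),-.15,90,20,107)
mid((p,P[1]),2)"
```

```text
39.1667 [ 497.6 -161.9  210.3] [-0.34  0.41  1.64  0.04  1.43  1.67]
step 1 [0. 0. 0.] [ 0.0732  0.7762 -0.1539]
step 2 [0. 0. 0.] [ 0.0732  0.7762 -0.1539]
```

Emit:
send_rows(
  targets=[0,0,0,0.073,0.776,-0.154,-1,0,0,0,0.073,0.776,-0.154,-1,0,0,0,0.073,0.776,-0.154,-1,0,0,0,0.073,0.776,-0.154,-1,0,0,0,0.073,0.776,-0.154,-1,0,0,0,0.073,0.776,-0.154,-1,0,0,0,0.073,0.776,-0.154,-1,0,0,0,0.073,0.776,-0.154,-1,0,0,0,0.073,0.776,-0.154,-1,0,0,0,0.073,0.776,-0.154,-1],
)

```text
clock: 40.0
eef_pos: [496.4, -161.5, 207.0]
tcp_rot: [-3.072, -0.43, -0.334]
contact_force: [0.1, -0.2, -0.0]
opening: 0.17
grasp_force: 39.5
```

Emit:
send_rows(
  targets=[0,0,0,0.073,0.776,-0.154,-1,0,0,0,0.073,0.776,-0.154,-1,0,0,0,0.073,0.776,-0.154,-1,0,0,0,0.073,0.776,-0.154,-1,0,0,0,0.073,0.776,-0.154,-1,0,0,0,0.073,0.776,-0.154,-1,0,0,0,0.073,0.776,-0.154,-1,0,0,0,0.073,0.776,-0.154,-1,0,0,0,0.073,0.776,-0.154,-1,0,0,0,0.073,0.776,-0.154,-1,0,0,0,0.073,0.776,-0.154,-1,0,0,0,0.073,0.776,-0.154,-1],
)

```text
clock: 41.0
eef_pos: [499.0, -150.6, 205.0]
tcp_rot: [-2.957, -0.912, -0.267]
contact_force: [0.2, 0.4, -1.0]
opening: 0.172
grasp_force: 39.5
```

```bash
python3 -c "
from h import *
s,p,q=pose();print(s['clock'],p.round(1),s['qpos'].round(2))
tipgo(688.8,-162,100,L=107,f=-.15)"
```

```text
41.0 [ 499.  -150.6  205. ] [-0.56  0.09  2.49  2.14  0.5  -0.83]
41.0 tip [ 468.8 -135.4  103.5] F [ 0.2  0.4 -1. ] open 0.172 39.5
shift [ 0.1155 -0.0118  0.1506] turn [-0.0793  0.3031 -0.0852]
```

Emit:
send_rows(
  targets=[0.03,-0.003,0.038,-0.02,0.076,-0.021,-1,0.058,-0.006,0.075,-0.04,0.152,-0.043,-1,0.087,-0.009,0.113,-0.06,0.227,-0.064,-1,0.108,-0.011,0.14,-0.075,0.285,-0.08,-1,0.1155,-0.012,0.1506,-0.079,0.303,-0.085,-1,0.1155,-0.012,0.1506,-0.079,0.303,-0.085,-1,0.1155,-0.012,0.1506,-0.079,0.303,-0.085,-1,0.1155,-0.012,0.1506,-0.079,0.303,-0.085,-1,0.1155,-0.012,0.1506,-0.079,0.303,-0.085,-1],
)

```text
clock: 41.75
eef_pos: [687.4, -160.2, 204.1]
tcp_rot: [-3.135, -1.216, -0.155]
contact_force: [-0.0, 0.8, -0.3]
opening: 0.172
grasp_force: 39.5
```

```bash
python3 -c "
from h import *
tipgo(688.8,-162,92,L=107,f=-.15)
f=cams.grab_frame('side');c=f['color']; cv2.imwrite('pics/s5.png',cv2.resize(c[170:310,360:500],None,fx=4,fy=4,interpolation=cv2.INTER_CUBIC))
print(((proj(f,[688.8,-162,75])-[360,170])*4).round())"
```

```text
41.75 tip [ 686.9 -159.8   97.1] F [-0.   0.8 -0.3] open 0.172 39.5
shift [-0.0042  0.0016  0.0033] turn [-0.0017  0.0054 -0.0018]
[246. 280.]
```

View pics/s5.png

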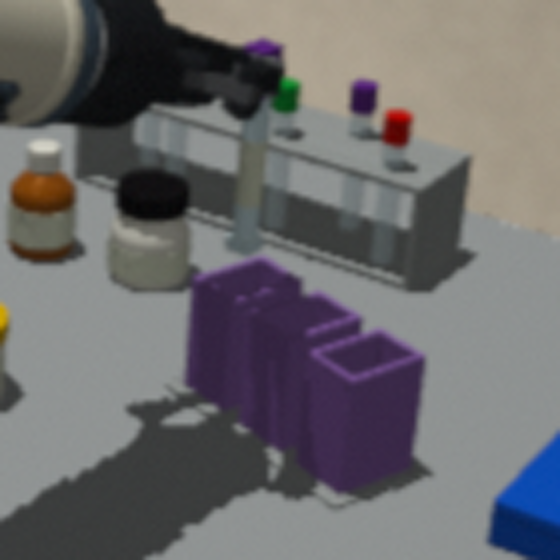

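The tube foot is at crop (246,248), straight above the first well's opening (246,280). I'll align and lower.

Emit:
send_rows(
  targets=[-0.004,0.0016,0.0033,-0.002,0.005,-0.002,-1,-0.004,0.0016,0.0033,-0.002,0.005,-0.002,-1,-0.004,0.0016,0.0033,-0.002,0.005,-0.002,-1],
)

```text
clock: 42.05
eef_pos: [687.6, -162.6, 199.5]
tcp_rot: [3.14, -1.221, -0.15]
contact_force: [-0.4, 0.3, -0.6]
opening: 0.169
grasp_force: 39.5
```

Emit:
send_rows(
  targets=[-0.014,0,0.005,0,0,0,-1,-0.028,0,0.01,0,0,0,-1,-0.042,0,0.0153,0,0,0,-1,-0.056,0,0.0205,0,0,0,-1,-0.067,0,0.0245,0,0,0,-1,-0.075,0,0.0273,0,0,0,-1,-0.075,0,0.0273,0,0,0,-1,-0.075,0,0.0273,0,0,0,-1],
)

```text
clock: 42.72
eef_pos: [688.0, -162.4, 119.9]
tcp_rot: [3.14, -1.221, -0.15]
contact_force: [0.4, -0.3, 0.8]
opening: 0.168
grasp_force: 39.5
```

```bash
python3 -c "
from h import *
tipgo(688.8,-162,5,L=107,f=-.15)"
```

```text
42.72 tip [ 687.9 -162.5   12.9] F [ 0.4 -0.3  0.8] open 0.168 39.5
shift [-0.0071 -0.0006  0.0034] turn [0.0014 0.0007 0.0002]
```

Emit:
send_rows(
  targets=[-0.004,0,0.002,0,0,0,-1,-0.006,0,0.0025,0,0,0,-1,-0.006,0,0.0025,0,0,0,-1,-0.006,0,0.0025,0,0,0,-0.2,-0.006,0,0.0025,0,0,0,-0.2,-0.006,0,0.0025,0,0,0,-0.2,-0.006,0,0.0025,0,0,0,-0.2,-0.006,0,0.0025,0,0,0,-0.2],
)

```text
clock: 43.38
eef_pos: [688.5, -162.4, 113.8]
tcp_rot: [3.139, -1.222, -0.149]
contact_force: [0.1, -0.3, 0.0]
opening: 0.4
grasp_force: 0.0
```

Emit:
send_rows(
  targets=[0,0,-0.02,0,0,0,-0.2,0,0,-0.055,0,0,0,-0.2,0,0,-0.09,0,0,0,-0.2,0,0,-0.12,0,0,0,-0.2,0.02,0,-0.13,0,0,0,0.5,0.05,0,-0.13,0,0,0,1,0.07,0,-0.13,0,0,0,1,0.07,0,-0.13,0,0,0,1],
)

```text
clock: 44.05
eef_pos: [593.4, -148.2, 229.3]
tcp_rot: [3.135, -1.23, -0.145]
contact_force: [1.7, 0.3, 1.4]
opening: 0.939
grasp_force: 0.0
```

```bash
python3 -c "
from h import *
s,p,q=pose();print(s['clock'],p.round(1),s['qpos'].round(2))
f=cams.grab_frame('side');caps(f);lids(f);caps(cams.grab_frame('top'))
mid(stick((378.9,-221.1,75),-.257,0,20,107),2)"
```

```text
44.05 [ 593.4 -148.2  229.3] [-0.35  0.34  2.48  2.9   0.91 -1.49]
caps [(44, [1101.4, -16.3], [450.4, 193.5]), (126, [870.5, -59.5], [422.4, 224.3]), (2134, [714.4, -191.5], [436.1, 263.5]), (128, [484.4, -250.8], [403.6, 318.7]), (149, [479.6, -370.0], [456.3, 344.7])]
red [(227, [552.3, 72.4], [306.0, 238.8])]
yel [(275, [573.7, -43.6], [349.7, 250.8])]
grn [(310, [439.7, -36.5], [308.6, 273.4])]
blu [(264, [442.6, 69.5], [274.5, 256.9])]
caps [(59, [961.8, -121.9], [391.9, 75.5]), (60, [929.6, 8.8], [341.9, 87.3]), (397, [700.3, -166.5], [411.1, 172.1]), (487, [682.5, -214.7], [430.6, 179.0]), (519, [665.8, -263.1], [450.2, 185.4]), (90, [484.4, -248.1], [446.5, 257.5]), (99, [479.9, -366.5], [495.7, 259.7])]
step 1 [-0.0866  0.0579 -0.0182] [-0.0242 -0.7861  0.0538]
step 2 [-0.0706  0.062   0.0486] [-0.0242 -0.7861  0.0538]
```

Tube 1 is standing in its well, and tubes 2 and 3 have not moved. I'll go to tube 2.

Emit:
send_rows(
  targets=[-0.087,0.058,-0.018,-0.024,-0.786,0.054,1,-0.087,0.058,-0.018,-0.024,-0.786,0.054,1,-0.087,0.058,-0.018,-0.024,-0.786,0.054,1,-0.087,0.058,-0.018,-0.024,-0.786,0.054,1,-0.087,0.058,-0.018,-0.024,-0.786,0.054,1,-0.087,0.058,-0.018,-0.024,-0.786,0.054,1,-0.087,0.058,-0.018,-0.024,-0.786,0.054,1,-0.087,0.058,-0.018,-0.024,-0.786,0.054,1,-0.087,0.058,-0.018,-0.024,-0.786,0.054,1,-0.087,0.058,-0.018,-0.024,-0.786,0.054,1,-0.087,0.058,-0.018,-0.024,-0.786,0.054,1,-0.087,0.058,-0.018,-0.024,-0.786,0.054,1],
)

```text
clock: 45.15
eef_pos: [537.6, -179.7, 143.3]
tcp_rot: [-3.036, -0.541, -0.203]
contact_force: [0.2, 0.5, 0.1]
opening: 1.0
grasp_force: 0.0
```

```bash
python3 -c "
from h import *
s,p,q=pose();print(s['clock'],p.round(1),s['qpos'].round(2))
mid(stick((378.9,-221.1,75),-.257,0,20,107),1)"
```

```text
45.15 [ 537.6 -179.7  143.3] [-0.47  0.22  2.21  0.87  0.32  0.49]
step 1 [-0.0697  0.0819  0.0293] [-0.1043 -0.8865  0.1028]
```

Emit:
send_rows(
  targets=[-0.07,0.082,0.029,-0.104,-0.886,0.103,1,-0.07,0.082,0.029,-0.104,-0.886,0.103,1,-0.07,0.082,0.029,-0.104,-0.886,0.103,1,-0.07,0.082,0.029,-0.104,-0.886,0.103,1,-0.07,0.082,0.029,-0.104,-0.886,0.103,1,-0.07,0.082,0.029,-0.104,-0.886,0.103,1,-0.07,0.082,0.029,-0.104,-0.886,0.103,1,-0.07,0.082,0.029,-0.104,-0.886,0.103,1,-0.07,0.082,0.029,-0.104,-0.886,0.103,1,-0.07,0.082,0.029,-0.104,-0.886,0.103,1,-0.07,0.082,0.029,-0.104,-0.886,0.103,1],
)

```text
clock: 46.07
eef_pos: [482.4, -248.5, 75.9]
tcp_rot: [-3.141, 0.344, -0.257]
contact_force: [-0.2, 0.1, 0.3]
opening: 1.001
grasp_force: 0.0
```

```bash
cat >> h.py <<'E'
def wcaps():
    w=cams.grab_frame('wrist');hsv=cv2.cvtColor(w['color'],cv2.COLOR_BGR2HSV)
    n,l,st,c=cv2.connectedComponentsWithStats(cv2.inRange(hsv,(130,80,40),(150,255,255)))
    print([(c[i].round(0),ray(w,*c[i],12).round(1)) for i in range(1,n) if st[i,4]>200])
E
python3 -c "
from h import *
s,p,q=pose();print(s['clock'],p.round(1)); wcaps();caps(cams.grab_frame('side'))
go(*stick((378.9,-221.1,30),-.257,0,20,107))
go(*stick((378.9,-221.1,7.5),-.257,0,20,107))"
```

```text
46.0667 [ 482.4 -248.5   75.9]
[(array([543., 174.]), array([ 483.8, -364.2,   12. ])), (array([322., 217.]), array([ 488. , -246.9,   12. ]))]
caps [(628, [695.2, -245.7], [452.9, 274.8]), (212, [676.0, -159.2], [415.5, 265.5]), (125, [483.8, -251.8], [403.9, 319.0]), (161, [480.2, -369.2], [456.1, 344.4])]
shift [ 0.0155 -0.0006  0.0446] turn [-0.0004 -0.0072 -0.0007]
shift [ 0.0231 -0.0006  0.0658] turn [-0.0004 -0.0072 -0.0007]
```

Emit:
send_rows(
  targets=[0.012,0,0.035,0,-0.004,0,1,0.019,-0.0005,0.054,0,-0.007,0,1,0.023,-0.0005,0.0655,0,-0.007,0,1,0.023,-0.0005,0.0655,0,-0.007,0,1,0.023,-0.0005,0.0655,0,-0.007,0,-1,0.023,-0.0005,0.0655,0,-0.007,0,-1,0.023,-0.0005,0.0655,0,-0.007,0,-1,0.023,-0.0005,0.0655,0,-0.007,0,-1,0.023,-0.0005,0.0655,0,-0.007,0,-1,0.023,-0.0005,0.0655,0,-0.007,0,-1,0.023,-0.0005,0.0655,0,-0.007,0,-1,0.023,-0.0005,0.0655,0,-0.007,0,-1],
  grip_force=40,
)

```text
clock: 47.17
eef_pos: [484.3, -248.9, 8.8]
tcp_rot: [3.141, 0.348, -0.258]
contact_force: [0.6, 0.1, 6.3]
opening: 0.173
grasp_force: 39.9
```

Emit:
send_rows(
  targets=[0,0,0,0,0,0,-1,0,0,0,0,0,0,-1],
)

```text
clock: 47.33
eef_pos: [484.3, -248.9, 8.9]
tcp_rot: [3.141, 0.348, -0.258]
contact_force: [-0.0, -0.0, 6.4]
opening: 0.171
grasp_force: 39.9
```

Emit:
send_rows(
  targets=[-0.01,0,-0.028,0,0,0,-1,-0.024,0,-0.066,0,0,0,-1,-0.038,0,-0.104,0,0,0,-1,-0.055,0,-0.15,0,0,0,-1,-0.07,0,-0.192,0,0,0,-1,-0.07,0,-0.192,0,0,0,-1,-0.07,0,-0.192,0,0,0,-1],
)

```text
clock: 47.92
eef_pos: [485.6, -249.5, 216.2]
tcp_rot: [3.139, 0.342, -0.258]
contact_force: [0.3, -0.0, -0.7]
opening: 0.173
grasp_force: 39.2
```

```bash
python3 -c "
from h import *
s,p,q=pose();print(s['clock'],p.round(1),s['qpos'].round(2))
P=stick((0,0,0),-.15,90,20,107)
mid((p,P[1]),2)"
```

```text
47.9167 [ 485.6 -249.5  216.2] [-0.44  0.44  1.59 -0.06  1.45  1.41]
step 1 [0. 0. 0.] [ 0.0264  0.7809 -0.0534]
step 2 [0. 0. 0.] [ 0.0264  0.7809 -0.0534]
```

Emit:
send_rows(
  targets=[0,0,0,0.026,0.781,-0.053,-1,0,0,0,0.026,0.781,-0.053,-1,0,0,0,0.026,0.781,-0.053,-1,0,0,0,0.026,0.781,-0.053,-1,0,0,0,0.026,0.781,-0.053,-1,0,0,0,0.026,0.781,-0.053,-1,0,0,0,0.026,0.781,-0.053,-1,0,0,0,0.026,0.781,-0.053,-1,0,0,0,0.026,0.781,-0.053,-1,0,0,0,0.026,0.781,-0.053,-1],
)

```text
clock: 48.75
eef_pos: [484.3, -248.9, 212.2]
tcp_rot: [-3.117, -0.432, -0.215]
contact_force: [-0.8, -0.1, -0.2]
opening: 0.176
grasp_force: 39.2
```

Emit:
send_rows(
  targets=[0,0,0,0.026,0.781,-0.053,-1,0,0,0,0.026,0.781,-0.053,-1,0,0,0,0.026,0.781,-0.053,-1,0,0,0,0.026,0.781,-0.053,-1,0,0,0,0.026,0.781,-0.053,-1,0,0,0,0.026,0.781,-0.053,-1,0,0,0,0.026,0.781,-0.053,-1,0,0,0,0.026,0.781,-0.053,-1,0,0,0,0.026,0.781,-0.053,-1,0,0,0,0.026,0.781,-0.053,-1,0,0,0,0.026,0.781,-0.053,-1,0,0,0,0.026,0.781,-0.053,-1],
)

```text
clock: 49.75
eef_pos: [486.7, -247.3, 213.3]
tcp_rot: [-3.09, -1.154, -0.178]
contact_force: [0.7, 1.3, -1.6]
opening: 0.175
grasp_force: 39.2
```

```bash
python3 -c "
from h import *
s,p,q=pose();print(s['clock'],p.round(1),s['qpos'].round(2))
tipgo(673,-209,100,L=106,f=-.15)"
```

```text
49.75 [ 486.7 -247.3  213.3] [-0.88  0.29  2.51  2.24  0.93 -1.26]
49.75 tip [ 480.  -244.2  107.6] F [ 0.7  1.3 -1.6] open 0.175 39.2
shift [ 0.0647 -0.0622  0.1679] turn [-0.0253  0.067  -0.0124]
```

Emit:
send_rows(
  targets=[0.013,-0.012,0.034,-0.006,0.016,-0.003,-1,0.026,-0.025,0.067,-0.012,0.032,-0.006,-1,0.039,-0.037,0.1,-0.018,0.048,-0.009,-1,0.052,-0.05,0.134,-0.025,0.06,-0.012,-1,0.061,-0.059,0.159,-0.025,0.067,-0.012,-1,0.0647,-0.062,0.168,-0.025,0.067,-0.012,-1,0.0647,-0.062,0.168,-0.025,0.067,-0.012,-1,0.0647,-0.062,0.168,-0.025,0.067,-0.012,-1,0.0647,-0.062,0.168,-0.025,0.067,-0.012,-1],
)

```text
clock: 50.5
eef_pos: [670.8, -206.8, 202.8]
tcp_rot: [-3.126, -1.214, -0.163]
contact_force: [0.2, -0.3, -0.5]
opening: 0.169
grasp_force: 39.2
```

```bash
python3 -c "
from h import *
tipgo(673,-209,92,L=106,f=-.15)
f=cams.grab_frame('side');c=f['color']; cv2.imwrite('pics/s6.png',cv2.resize(c[170:310,360:500],None,fx=4,fy=4,interpolation=cv2.INTER_CUBIC))
print(((proj(f,[673,-209,75])-[360,170])*4).round())"
```

```text
50.5 tip [ 670.1 -206.1   96.8] F [ 0.2 -0.3 -0.5] open 0.169 39.2
shift [-0.0036  0.0019  0.004 ] turn [-0.0033  0.0077 -0.0047]
[305. 317.]
```

View pics/s6.png

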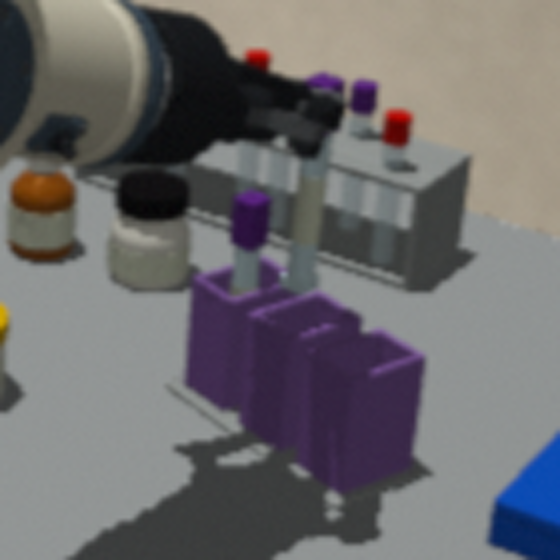

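Tube 1 stands in the first well with its cap at crop (250,218). Tube 2's foot, at (300,284), is above the middle well (305,317). I'll align and lower.

Emit:
send_rows(
  targets=[-0.0036,0.002,0.004,-0.003,0.008,-0.005,-1,-0.0036,0.002,0.004,-0.003,0.008,-0.005,-1,-0.0036,0.002,0.004,-0.003,0.008,-0.005,-1],
)

```text
clock: 50.8
eef_pos: [673.1, -209.8, 198.0]
tcp_rot: [3.14, -1.222, -0.15]
contact_force: [-0.5, 0.3, -0.7]
opening: 0.17
grasp_force: 39.2
```

Emit:
send_rows(
  targets=[-0.014,0,0.005,0,0,0,-1,-0.028,0,0.01,0,0,0,-1,-0.042,0,0.0153,0,0,0,-1,-0.056,0,0.0205,0,0,0,-1,-0.067,0,0.0245,0,0,0,-1,-0.075,0,0.0273,0,0,0,-1,-0.075,0,0.0273,0,0,0,-1,-0.075,0,0.0273,0,0,0,-1],
)

```text
clock: 51.47
eef_pos: [673.6, -209.3, 118.4]
tcp_rot: [3.14, -1.222, -0.149]
contact_force: [-0.2, 0.1, 0.4]
opening: 0.171
grasp_force: 39.2
```

```bash
python3 -c "
from h import *
tipgo(673,-209,5,L=106,f=-.15)"
```

```text
51.47 tip [ 673.7 -209.4   12.4] F [-0.2  0.1  0.4] open 0.171 39.2
shift [-0.0072 -0.0002  0.0019] turn [ 0.0001 -0.0007  0.0004]
```

Emit:
send_rows(
  targets=[-0.004,0,0.001,0,0,0,-1,-0.006,0,0.002,0,0,0,-1,-0.006,0,0.002,0,0,0,-1,-0.006,0,0.002,0,0,0,-0.3,-0.006,0,0.002,0,0,0,-0.3,-0.006,0,0.002,0,0,0,-0.3,-0.006,0,0.002,0,0,0,-0.3,-0.006,0,0.002,0,0,0,-0.3],
)

```text
clock: 52.13
eef_pos: [673.6, -209.2, 112.5]
tcp_rot: [3.139, -1.223, -0.148]
contact_force: [-0.2, 0.6, 1.0]
opening: 0.352
grasp_force: 0.0
```

Emit:
send_rows(
  targets=[0,0,-0.02,0,0,0,-0.3,0,0,-0.055,0,0,0,-0.3,0,0,-0.09,0,0,0,-0.3,0,0,-0.12,0,0,0,-0.2,0.02,0,-0.13,0,0,0,0.5,0.05,0,-0.13,0,0,0,1,0.07,0,-0.13,0,0,0,1,0.07,0,-0.13,0,0,0,1],
)

```text
clock: 52.8
eef_pos: [578.2, -195.4, 227.7]
tcp_rot: [3.133, -1.231, -0.142]
contact_force: [1.1, -0.4, 1.0]
opening: 0.942
grasp_force: 0.0
```

```bash
python3 -c "
from h import *
s,p,q=pose();print(s['clock'],p.round(1),s['qpos'].round(2))
f=cams.grab_frame('side');caps(f);lids(f);caps(cams.grab_frame('top'))
mid(stick((378.6,-324.6,75),-.403,0,20,107),2)"
```

```text
52.8 [ 578.2 -195.4  227.7] [-0.52  0.35  2.47  2.7   0.93 -1.43]
caps [(44, [1101.4, -16.3], [450.4, 193.5]), (124, [870.8, -58.4], [422.1, 224.1]), (2189, [719.7, -188.6], [436.2, 262.3]), (148, [479.4, -370.1], [456.3, 344.8])]
red [(225, [552.0, 72.2], [306.0, 238.9])]
yel [(275, [573.7, -43.6], [349.7, 250.8])]
grn [(308, [439.6, -36.5], [308.5, 273.5])]
blu [(264, [442.6, 69.3], [274.5, 257.0])]
caps [(59, [961.8, -121.9], [391.9, 75.5]), (60, [929.6, 8.8], [341.9, 87.3]), (396, [700.4, -166.4], [411.1, 172.1]), (424, [682.9, -215.0], [430.7, 178.8]), (522, [665.5, -263.0], [450.2, 185.5]), (99, [479.9, -366.5], [495.7, 259.7])]
step 1 [-0.0826  0.0924 -0.0091] [-0.0588 -0.7829  0.1279]
step 2 [-0.0517  0.1001  0.0524] [-0.0588 -0.7829  0.1279]
```

Tube 2 is placed and tube 3 has not moved. I'll go to tube 3.

Emit:
send_rows(
  targets=[-0.083,0.092,-0.009,-0.059,-0.783,0.128,1,-0.083,0.092,-0.009,-0.059,-0.783,0.128,1,-0.083,0.092,-0.009,-0.059,-0.783,0.128,1,-0.083,0.092,-0.009,-0.059,-0.783,0.128,1,-0.083,0.092,-0.009,-0.059,-0.783,0.128,1,-0.083,0.092,-0.009,-0.059,-0.783,0.128,1,-0.083,0.092,-0.009,-0.059,-0.783,0.128,1,-0.083,0.092,-0.009,-0.059,-0.783,0.128,1,-0.083,0.092,-0.009,-0.059,-0.783,0.128,1,-0.083,0.092,-0.009,-0.059,-0.783,0.128,1,-0.083,0.092,-0.009,-0.059,-0.783,0.128,1,-0.083,0.092,-0.009,-0.059,-0.783,0.128,1],
)

```text
clock: 53.9
eef_pos: [526.7, -269.4, 143.1]
tcp_rot: [-3.041, -0.484, -0.289]
contact_force: [0.1, 0.4, -0.1]
opening: 0.997
grasp_force: 0.0
```

```bash
python3 -c "
from h import *
s,p,q=pose();print(s['clock'],p.round(1),s['qpos'].round(2))
mid(stick((378.6,-324.6,75),-.403,0,20,107),1)"
```

```text
53.9 [ 526.7 -269.4  143.1] [-0.62  0.26  2.12  0.66  0.41  0.65]
step 1 [-0.0494  0.1118  0.0399] [-0.1026 -0.8258  0.1592]
```

Emit:
send_rows(
  targets=[-0.049,0.112,0.04,-0.103,-0.826,0.159,1,-0.049,0.112,0.04,-0.103,-0.826,0.159,1,-0.049,0.112,0.04,-0.103,-0.826,0.159,1,-0.049,0.112,0.04,-0.103,-0.826,0.159,1,-0.049,0.112,0.04,-0.103,-0.826,0.159,1,-0.049,0.112,0.04,-0.103,-0.826,0.159,1,-0.049,0.112,0.04,-0.103,-0.826,0.159,1,-0.049,0.112,0.04,-0.103,-0.826,0.159,1,-0.049,0.112,0.04,-0.103,-0.826,0.159,1,-0.049,0.112,0.04,-0.103,-0.826,0.159,1,-0.049,0.112,0.04,-0.103,-0.826,0.159,1],
)

```text
clock: 54.82
eef_pos: [478.2, -367.3, 77.3]
tcp_rot: [-3.141, 0.342, -0.402]
contact_force: [0.0, -0.9, 0.2]
opening: 1.002
grasp_force: 0.0
```

```bash
python3 -c "
from h import *
s,p,q=pose();print(s['clock'],p.round(1)); wcaps();caps(cams.grab_frame('side'))
go(*stick((378.6,-324.6,7.5),-.403,0,20,107))"
```

```text
54.8167 [ 478.2 -367.3   77.3]
[(array([322., 216.]), array([ 483.6, -366.4,   12. ]))]
caps [(45, [1101.2, -16.6], [450.4, 193.6]), (125, [870.7, -58.5], [422.1, 224.2]), (1487, [725.3, -163.7], [428.2, 257.9]), (78, [677.1, -270.7], [459.1, 282.0]), (158, [479.7, -369.9], [456.3, 344.7])]
shift [ 0.0219 -0.0005  0.0673] turn [ 0.0002 -0.0084 -0.0001]
```

Emit:
send_rows(
  targets=[0.012,0,0.036,0,-0.004,0,1,0.018,-0.0005,0.055,0,-0.008,0,1,0.022,-0.0005,0.067,0,-0.008,0,1,0.022,-0.0005,0.067,0,-0.008,0,1,0.022,-0.0005,0.067,0,-0.008,0,-1,0.022,-0.0005,0.067,0,-0.008,0,-1,0.022,-0.0005,0.067,0,-0.008,0,-1,0.022,-0.0005,0.067,0,-0.008,0,-1,0.022,-0.0005,0.067,0,-0.008,0,-1,0.022,-0.0005,0.067,0,-0.008,0,-1,0.022,-0.0005,0.067,0,-0.008,0,-1,0.022,-0.0005,0.067,0,-0.008,0,-1],
  grip_force=40,
)

```text
clock: 55.92
eef_pos: [478.4, -366.9, 8.0]
tcp_rot: [3.141, 0.349, -0.403]
contact_force: [-0.2, 0.6, 5.9]
opening: 0.173
grasp_force: 39.8
```

Emit:
send_rows(
  targets=[0,0,0,0,0,0,-1,0,0,0,0,0,0,-1],
)

```text
clock: 56.08
eef_pos: [478.5, -366.9, 8.0]
tcp_rot: [3.141, 0.349, -0.403]
contact_force: [-0.1, -0.5, 5.6]
opening: 0.172
grasp_force: 39.8
```

Emit:
send_rows(
  targets=[-0.01,0,-0.028,0,0,0,-1,-0.024,0,-0.066,0,0,0,-1,-0.038,0,-0.104,0,0,0,-1,-0.055,0,-0.15,0,0,0,-1,-0.07,0,-0.192,0,0,0,-1,-0.07,0,-0.192,0,0,0,-1,-0.07,0,-0.192,0,0,0,-1],
)

```text
clock: 56.67
eef_pos: [479.9, -367.8, 215.6]
tcp_rot: [3.139, 0.343, -0.403]
contact_force: [0.9, -0.5, -0.4]
opening: 0.171
grasp_force: 39.1
```

```bash
python3 -c "
from h import *
s,p,q=pose();print(s['clock'],p.round(1),s['qpos'].round(2))
P=stick((0,0,0),-.25,90,20,107)
mid((p,P[1]),2)"
```

```text
56.6667 [ 479.9 -367.8  215.6] [-0.62  0.52  1.45 -0.07  1.5   1.38]
step 1 [0. 0. 0.] [ 0.0371  0.7807 -0.076 ]
step 2 [0. 0. 0.] [ 0.0371  0.7807 -0.076 ]
```

Emit:
send_rows(
  targets=[0,0,0,0.037,0.781,-0.076,-1,0,0,0,0.037,0.781,-0.076,-1,0,0,0,0.037,0.781,-0.076,-1,0,0,0,0.037,0.781,-0.076,-1,0,0,0,0.037,0.781,-0.076,-1,0,0,0,0.037,0.781,-0.076,-1,0,0,0,0.037,0.781,-0.076,-1,0,0,0,0.037,0.781,-0.076,-1,0,0,0,0.037,0.781,-0.076,-1,0,0,0,0.037,0.781,-0.076,-1],
)

```text
clock: 57.5
eef_pos: [478.6, -367.0, 211.2]
tcp_rot: [-3.106, -0.431, -0.342]
contact_force: [0.7, -0.1, -0.6]
opening: 0.174
grasp_force: 39.1
```

Emit:
send_rows(
  targets=[0,0,0,0.037,0.781,-0.076,-1,0,0,0,0.037,0.781,-0.076,-1,0,0,0,0.037,0.781,-0.076,-1,0,0,0,0.037,0.781,-0.076,-1,0,0,0,0.037,0.781,-0.076,-1,0,0,0,0.037,0.781,-0.076,-1,0,0,0,0.037,0.781,-0.076,-1,0,0,0,0.037,0.781,-0.076,-1,0,0,0,0.037,0.781,-0.076,-1,0,0,0,0.037,0.781,-0.076,-1,0,0,0,0.037,0.781,-0.076,-1,0,0,0,0.037,0.781,-0.076,-1],
)

```text
clock: 58.5
eef_pos: [478.8, -368.0, 211.9]
tcp_rot: [3.14, -1.221, -0.25]
contact_force: [1.1, 0.8, -0.4]
opening: 0.173
grasp_force: 39.1
```

```bash
python3 -c "
from h import *
s,p,q=pose();print(s['clock'],p.round(1),s['qpos'].round(2))
tipgo(656.7,-255.4,100,L=106,f=-.25)"
```

```text
58.5 [ 478.8 -368.   211.9] [-1.05  0.41  2.4   2.22  1.   -1.29]
58.5 tip [ 478.7 -368.   105.9] F [ 1.1  0.8 -0.4] open 0.173 39.1
shift [ 0.044  -0.1533  0.1376] turn [ 0.0014  0.0008 -0.0001]
```

Emit:
send_rows(
  targets=[0.007,-0.026,0.023,0,0,0,-1,0.015,-0.052,0.047,0,0,0,-1,0.023,-0.08,0.072,0,0,0,-1,0.031,-0.108,0.097,0,0,0,-1,0.039,-0.136,0.122,0,0,0,-1,0.044,-0.153,0.1376,0,0,0,-1,0.044,-0.153,0.1376,0,0,0,-1,0.044,-0.153,0.1376,0,0,0,-1],
)

```text
clock: 59.17
eef_pos: [658.6, -251.9, 205.3]
tcp_rot: [-3.132, -1.217, -0.254]
contact_force: [-0.0, -0.3, -0.2]
opening: 0.168
grasp_force: 39.2
```

```bash
python3 -c "
from h import *
tipgo(656.7,-255.4,92,L=106,f=-.25)
f=cams.grab_frame('side');c=f['color']; cv2.imwrite('pics/s7.png',cv2.resize(c[170:310,360:500],None,fx=4,fy=4,interpolation=cv2.INTER_CUBIC))
print(((proj(f,[656.7,-255.4,75])-[360,170])*4).round())"
```

```text
59.17 tip [ 658.2 -251.5   99.3] F [-0.  -0.3 -0.2] open 0.168 39.2
shift [-0.0072  0.0039  0.0016] turn [-0.0055  0.0049 -0.0014]
[365. 355.]
```

View pics/s7.png

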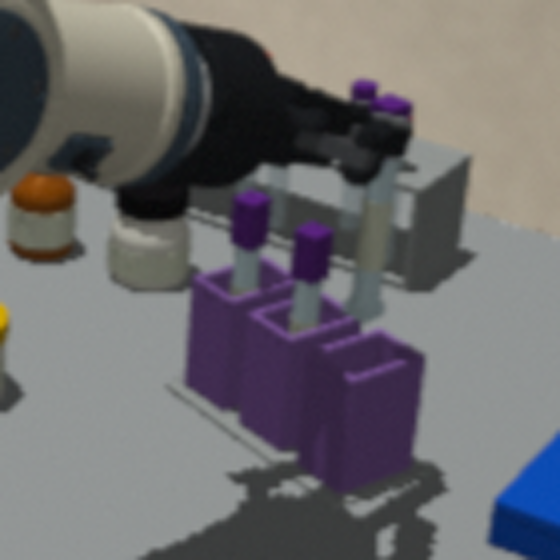

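Tubes 1 and 2 stand in their wells. Tube 3's foot, at (365,310), is above the third well (365,355). I'll align and lower.

Emit:
send_rows(
  targets=[-0.007,0.004,0.0016,-0.005,0.005,-0.001,-1,-0.007,0.004,0.0016,-0.005,0.005,-0.001,-1,-0.007,0.004,0.0016,-0.005,0.005,-0.001,-1,-0.007,0.004,0.0016,-0.005,0.005,-0.001,-1],
)

```text
clock: 59.55
eef_pos: [653.6, -258.5, 198.1]
tcp_rot: [-3.141, -1.22, -0.256]
contact_force: [-0.6, -0.4, -0.9]
opening: 0.178
grasp_force: 39.2
```

Emit:
send_rows(
  targets=[-0.014,0,0.005,0,0,0,-1,-0.028,0,0.01,0,0,0,-1,-0.042,0,0.0153,0,0,0,-1,-0.056,0,0.0205,0,0,0,-1,-0.067,0,0.0245,0,0,0,-1,-0.075,0,0.0273,0,0,0,-1,-0.075,0,0.0273,0,0,0,-1,-0.075,0,0.0273,0,0,0,-1],
)

```text
clock: 60.22
eef_pos: [653.8, -257.9, 118.2]
tcp_rot: [-3.141, -1.22, -0.255]
contact_force: [0.6, 0.8, -0.7]
opening: 0.174
grasp_force: 39.2
```

```bash
python3 -c "
from h import *
tipgo(656.7,-255.4,5,L=106,f=-.25)"
```

```text
60.22 tip [ 653.7 -257.9   12.2] F [ 0.6  0.8 -0.7] open 0.174 39.2
shift [-0.006  -0.0032  0.0045] turn [ 0.0045  0.0016 -0.0018]
```

Emit:
send_rows(
  targets=[-0.003,-0.0015,0.002,0,0,0,-1,-0.006,-0.003,0.003,0,0,0,-1,-0.006,-0.003,0.003,0,0,0,-1,-0.006,-0.003,0.003,0,0,0,-0.3,-0.006,-0.003,0.003,0,0,0,-0.3,-0.006,-0.003,0.003,0,0,0,-0.3,-0.006,-0.003,0.003,0,0,0,-0.3,-0.006,-0.003,0.003,0,0,0,-0.3],
)

```text
clock: 60.88
eef_pos: [655.4, -255.1, 111.9]
tcp_rot: [3.141, -1.221, -0.254]
contact_force: [-0.0, 0.3, -0.0]
opening: 0.347
grasp_force: 0.0
```

Emit:
send_rows(
  targets=[0,0,-0.02,0,0,0,-0.3,0,0,-0.055,0,0,0,-0.3,0,0,-0.09,0,0,0,-0.3,0,0,-0.12,0,0,0,-0.2,0.02,0,-0.14,0,0,0,0,0.05,0,-0.16,0,0,0,0,0.09,0,-0.19,0,0,0,0,0.1,0,-0.2,0,0,0,0,0.1,0,-0.2,0,0,0,0,0.1,0,-0.2,0,0,0,0],
)

```text
clock: 61.72
eef_pos: [506.9, -216.7, 278.6]
tcp_rot: [3.132, -1.228, -0.246]
contact_force: [0.0, -0.7, -0.9]
opening: 0.499
grasp_force: 0.0
```

```bash
python3 -c "
from h import *
s,p,q=pose();print(s['clock'],p.round(1))
f=cams.grab_frame('side');lids(f);cv2.imwrite('pics/end.png',f['color'])"
```

```text
61.7167 [ 506.9 -216.7  278.6]
red [(225, [552.2, 72.5], [305.9, 238.8])]
yel [(275, [573.7, -43.6], [349.7, 250.8])]
grn [(310, [439.7, -36.5], [308.6, 273.4])]
blu [(265, [442.6, 69.4], [274.5, 256.9])]
```

View pics/end.png

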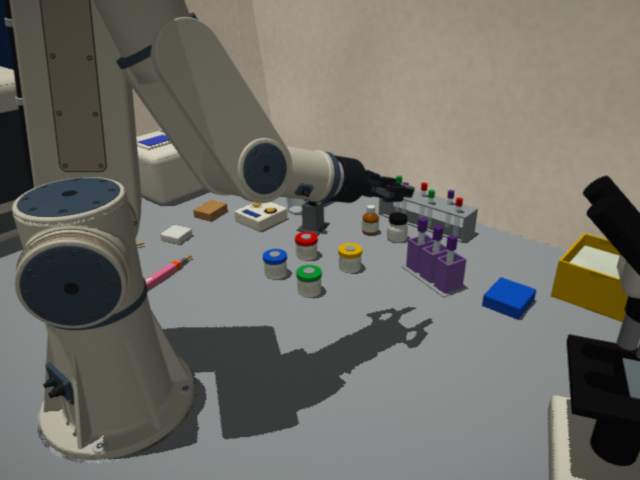

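The side view shows all three tubes standing cap up in the holder at (422,228), (438,236) and (451,245). The pots are where they were, and the arm is clear of everything. I'll hand in.

```bash
python3 -c "
from rig import r
print(r.sign_off())"
```

```text
the job is handed in; nothing more can be done
None
```

I handed the job in at about 62 s. The wand touched start, red, yellow, green, blue and end in that order, about a second each. It now stands tip-down in its stand, all three tubes are cap up in the lilac holder, and the pots are where they were.

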